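# Make up two shoe-assembly kits

## Task

Make up the two shoe kits from the stock on the bench. The blue tray gets the black heel block on its large black mark, the white thread spool on its small black mark and the eyelet tin on its orange mark; the yellow tray gets the cream heel block on its large black mark and the red thread spool on its small one. Stand each upright as it is now (turned any way round), centred on its mark, and leave the green spool, the iron hub and the cement jar where they are.

Things in the scene. Friction and masses are not known exactly. Their poses are not given: they have to be found in the camera images.
- black_heel: Black rubber shoe heel block lying flat, about 90 g, 34 mm high, D-shaped from above: a box (x -30 to 0, y -28 to 28 mm) plus a half disc of radius 28 mm on its +x side; thin tread lines on top. Its flat parallel sides face +y and -y. Origin: centre of the half disc, on the underside, to be put over the mark's centre; z up.
- cream_heel: Cream-coloured shoe heel block lying flat, about 90 g, 34 mm high, D-shaped from above: a box (x -30 to 0, y -28 to 28 mm) plus a half disc of radius 28 mm on its +x side; thin tread lines on top. Its flat parallel sides face +y and -y. Origin: centre of the half disc, on the underside, to be put over the mark's centre; z up.
- white_spool: White sewing thread spool standing upright, a plain cylinder 40 mm in diameter and 46 mm high with a black hub dot on top, about 50 g. Origin: centre of its underside; z up.
- red_spool: Red sewing thread spool standing upright, a plain cylinder 40 mm in diameter and 46 mm high with a black hub dot on top, about 50 g. Origin: centre of its underside; z up.
- eyelet_tin: Closed round tin of eyelets: steel body with an orange lid, 52 mm in diameter over the lid (50 mm below it) and 38 mm high, the lid being the upper 14 mm; about 80 g. Origin: centre of its underside; z up.
- blue_tray: Blue kit tray fixed to the bench, 140 (x) by 250 (y) mm; floor 6 mm above the bench, 5 mm wide lip 10 mm high. Origin: its centre at bench level; z up. Mark centres lie on its y axis: large black disc (74 mm) for the heel block at y = -80 mm, small black disc (46 mm) for the spool at y = +5 mm, orange disc (58 mm) for the tin at y = +83 mm.
- yellow_tray: Yellow kit tray fixed to the bench, 140 (x) by 250 (y) mm; floor 6 mm above the bench, 5 mm wide lip 10 mm high. Origin: its centre at bench level; z up. Mark centres lie on its y axis: large black disc (74 mm) for the heel block at y = -55 mm, small black disc (46 mm) for the spool at y = +65 mm.
- green_spool: Green sewing thread spool standing upright, a plain cylinder 40 mm in diameter and 46 mm high with a black hub dot on top, about 50 g. Origin: centre of its underside; z up. It belongs to neither kit: leave it.
- iron_hub: Dark iron flanged hub, 76 mm in diameter, 40 mm high, standing at one side; leave it. Origin: centre of its underside.
- cement_jar: Black jar with a white cap, 64 mm in diameter, 75 mm high, standing at one side; leave it. Origin: centre of its underside.
Mind the look-alikes: they are no part of the job. Of the things like the red_spool, leave any that is purple; of the rest the smaller one is meant.

How it is judged:
At the end, for the whole second after the job is handed in: Each of the five kit items stands on its own mark in the right tray: origin within 12 mm of the mark centre along tray x and y, 3 to 10 mm above the bench, tilt under 0.1 rad, at rest; green spool, hub and jar within 20 mm of their start (x of black_heel in the frame of blue_tray between -0.012 and 0.012 m and y of black_heel in the frame of blue_tray between -0.092 and -0.068 m and z of black_heel in the frame of blue_tray between 0.003 and 0.01 m and angle between each of black_heel, white_spool, eyelet_tin, cream_heel, red_spool's own z axis and vertical below 0.1 rad and linear speed of each of black_heel, white_spool, eyelet_tin, cream_heel, red_spool below 0.01 m/s and angular speed of each of black_heel, white_spool, eyelet_tin, cream_heel, red_spool below 0.1 rad/s and x of white_spool in the frame of blue_tray between -0.012 and 0.012 m and y of white_spool in the frame of blue_tray between -0.007 and 0.017 m and z of white_spool in the frame of blue_tray between 0.003 and 0.01 m and x of eyelet_tin in the frame of blue_tray between -0.012 and 0.012 m and y of eyelet_tin in the frame of blue_tray between 0.071 and 0.095 m and z of eyelet_tin in the frame of blue_tray between 0.003 and 0.01 m and x of cream_heel in the frame of yellow_tray between -0.012 and 0.012 m and y of cream_heel in the frame of yellow_tray between -0.067 and -0.043 m and z of cream_heel in the frame of yellow_tray between 0.003 and 0.01 m and x of red_spool in the frame of yellow_tray between -0.012 and 0.012 m and y of red_spool in the frame of yellow_tray between 0.053 and 0.077 m and z of red_spool in the frame of yellow_tray between 0.003 and 0.01 m and distance of each of green_spool, iron_hub, cement_jar from where it was at the start of the episode below 0.02 m); the robot touches nothing.
It fails at once if the green spool is moved more than 20 mm (distance of green_spool from where it was at the start of the episode above 0.02 m).
It fails at once if the iron hub is moved more than 20 mm (distance of iron_hub from where it was at the start of the episode above 0.02 m).
It fails at once if the cement jar is moved more than 20 mm (distance of cement_jar from where it was at the start of the episode above 0.02 m).
It also fails if it takes over 128 s, if anything falls off the work surface, if the arm or the gripper's body presses on something with over 40 N, if the wrist force passes 120 N, or if a joint passes its speed limit or range.

## Robot

A 6-joint arm with a two-finger parallel gripper is mounted at the origin on the work surface. World frame = base frame: x ahead of the robot, y to its left, z up, the work surface at z = 0. Lengths are in m, angles in rad, forces in N, time in s.
With the tool pointing down it reaches from about 0.3 to 0.775 m from the base axis. Payload 14.6 kg.
Tool frame: the origin (TCP) lies on the centre line of the jaws, within the pads' length; the fingertips stand 19 mm ahead of it and the grasp point (between the pads) is the TCP (manip.nose_length is the distance from the TCP to the fingertips, in m); z points along the fingers, x is the direction in which the jaws open and shut, and the axes are right-handed (so a half turn about z gives the same grasp; the last joint's range is limited). The gripper opens to 94 mm and grips with 3 to 60 N. Pads are 16 mm wide; open, the fingers measure 119 mm over their backs; the gripper's body (75 mm by 177 mm) begins 78 mm behind the grasp point.
Start: joints at [1.159, 0.3, 1.521, -0, 1.321, -0.067], TCP at [0.186, 0.518, 0.19] pointing down, gripper open.
Joint ranges: [-3.03, 3.03], [-0.79, 2.21], [0.23, 2.52], [-1.04, 4.18], [0, 3.07], [-2.55, 2.55]. Speed limits (rad/s): [2.22, 2.22, 2.57, 3.14, 3.14, 3.14].

## Interface

Orientations are given as a unit quaternion [w, x, y, z].
In Python, from bench import manip gives the robot as it stands. The module is installed in compiled form; this text tells all that it offers.
- The arm moves only by the shell command python3 -m handwheel 'ROWS' [FORCE]. ROWS is JSON, a list of rows, each an object with "travel": the shift along the tool's x, y, z in cm, a list of three; "dr": the turn, a rotation vector about the tool's x, y, z in rad, a list of three; "claw": the gripper command: -1 is shut, 1 is fully open, values between are in proportion. In form: [{"travel": [x, y, z], "dr": [wx, wy, wz], "claw": claw}, ...]. A call has 1 to 8 rows; each row is the pose to reach, as a shift and turn from the pose commanded when the call began, along the tool's axes at that moment; what a row does not reach only later rows make up. A row lasts 1/8 s, in which the tool goes at most 62.5 mm and 10.7 degrees, less where a joint would pass 70% of its speed; a pose out of reach is approached as far as the arm can. A call with a gripper value outside its range is refused whole. The fingers move at their own pace and stop on an object; FORCE is the grip in N (left out, the last holds). Time passes only in rows, so rows that repeat a pose let the fingers close. It gives the time, the measured TCP pose, the force and the opening at its end, in the units of the state.
- manip.read_state(): the state, without advancing time (a new reading comes with each control period).
- manip.snapshot(name): name is "scene" or "side" or "wrist"; returns a dict with "frame" (384x512x3 uint8, red, green, blue), "fx", "fy", "cx", "cy" (pixels), "camera_from_world" (4x4, takes a point from world to camera coordinates). Camera axes: x right, y down, z forward; pixel columns grow to the right and rows downward; lengths in m; the calibration is good to about 2 mm. A picture is of the moment at which its call begins. There is no depth.
- manip.finish_job(): hands the job in, once; it reports no verdict.
The state is a dict: "t": time; "joint_positions": joint angles; "qd": joint speeds; "effort": joint torques, N m; "tool_pos": TCP position; "ee_rot": TCP orientation; "contact_force": force on the tool from outside, world axes, zero at the start; "torque": the same for the moment, N m; "grip_width": finger opening in m.
Only numpy, scipy, OpenCV 4.12 (cv2) and the standard library are available. Lean on these libraries where they do the work, as an engineer would, in place of code of your own. Each camera call takes 0.05 s, during which the arm holds its last target.

## Working session

There is one attempt and no reset: what is moved stays moved. The work goes in short steps, Python scripts to look and compute and a shell command to move; the robot and the scene stay as the last step left them, time stands still between calls to the robot, and variables do not carry over. Pictures are saved under pics/ and viewed, and the job is handed in when it is done.

```bash
mkdir -p pics; cat > h.py <<'E'
import numpy as np, cv2
from bench import manip
def snap(cam,name):
    d=manip.snapshot(cam); cv2.imwrite(f'pics/{name}.png',d['frame'][:,:,::-1]); np.savez(f'pics/{name}.npz',**d); return d
def proj(d,P):
    P=np.atleast_2d(P); T=np.array(d['camera_from_world']); c=P@T[:3,:3].T+T[:3,3]
    return np.c_[d['fx']*c[:,0]/c[:,2]+d['cx'], d['fy']*c[:,1]/c[:,2]+d['cy']]
def ray(d,u,v):
    T=np.array(d['camera_from_world']); R=T[:3,:3]; o=-R.T@T[:3,3]
    r=R.T@np.array([(u-d['cx'])/d['fx'],(v-d['cy'])/d['fy'],1]); return o,r/np.linalg.norm(r)
def atz(d,u,v,z):
    o,r=ray(d,u,v); return o+r*(z-o[2])/r[2]
def tri(a,b):
    A=np.zeros((3,3));B=np.zeros(3)
    for o,r in (a,b):
        M=np.eye(3)-np.outer(r,r);A+=M;B+=M@o
    x=np.linalg.solve(A,B); return x,[np.linalg.norm((np.eye(3)-np.outer(r,r))@(x-o)) for o,r in (a,b)]
E
python3 - <<'E'
from h import *
for c in ('scene','side','wrist'):
    d=snap(c,c+'0'); T=np.array(d['camera_from_world']); print(c,d['fx'],d['cx'],d['cy'],-T[:3,:3].T@T[:3,3],T[2,:3])
s=manip.read_state(); print({k:np.round(v,3) for k,v in s.items()}, manip.nose_length)
E
```

```text
scene 397.4249150207299 253.31842354572012 188.4957980264501 [1.07162486 0.50134022 0.81483053] [-0.53035692 -0.46107269 -0.71143061]
side 347.84886127260563 252.6333525018904 191.58591457551802 [ 0.12853845 -0.54076562  0.66471472] [ 0.42157992  0.5901712  -0.68845357]
wrist 311.58305453355973 256.5450552461565 192.42122633341287 [0.11707526 0.54293574 0.38418672] [ 0.23536918 -0.0858467  -0.96810727]
{'t': np.float64(0.15), 'joint_positions': array([ 1.159,  0.3  ,  1.521, -0.   ,  1.321, -0.067]), 'qd': array([-0.   , -0.003, -0.001, -0.   ,  0.002,  0.001]), 'effort': array([ 1.0000e-03, -5.3196e+01, -3.5283e+01,  7.1000e-02,  2.4000e-02,
       -0.0000e+00]), 'tool_pos': array([0.186, 0.517, 0.19 ]), 'ee_rot': array([ 0.   ,  0.818,  0.575, -0.   ]), 'contact_force': array([-0.29 , -0.544, -0.204]), 'torque': array([-0.023, -0.046, -0.004]), 'grip_width': np.float64(0.094)} 0.019
```

View pics/scene0.png

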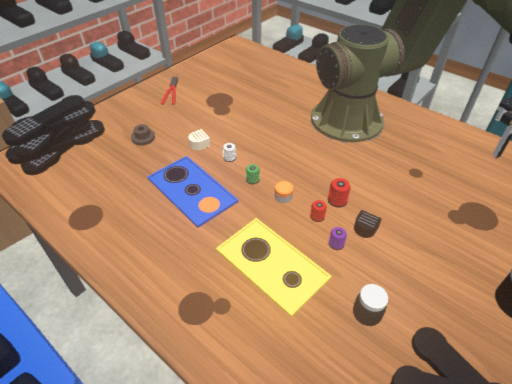

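View pics/side0.png

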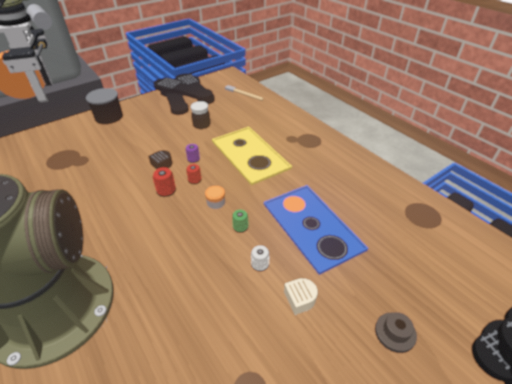

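View pics/wrist0.png

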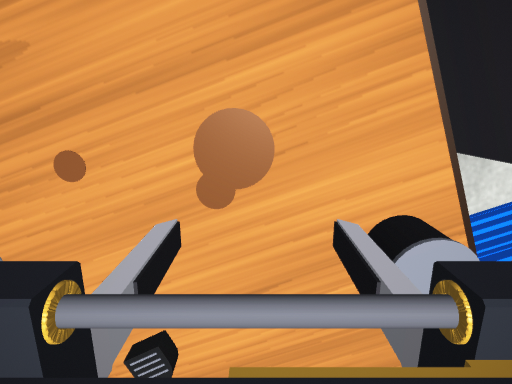

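The scene view shows three spools like the red one: a large red one (340,192), a small red one (318,211) and a purple one (338,238). The small red one at (318,211) fits, since it is neither purple nor the bigger red. I'll confirm that in enlarged crops.

```bash
python3 - <<'E'
import cv2
a=cv2.imread('pics/scene0.png');b=cv2.imread('pics/side0.png')
cv2.imwrite('pics/c1.png',cv2.resize(a[120:320,130:400],None,fx=2.9,fy=2.9,interpolation=cv2.INTER_CUBIC))
cv2.imwrite('pics/c2.png',cv2.resize(b[120:320,140:380],None,fx=3,fy=3,interpolation=cv2.INTER_CUBIC))
E
```

```text
(no output)
```

View pics/c1.png

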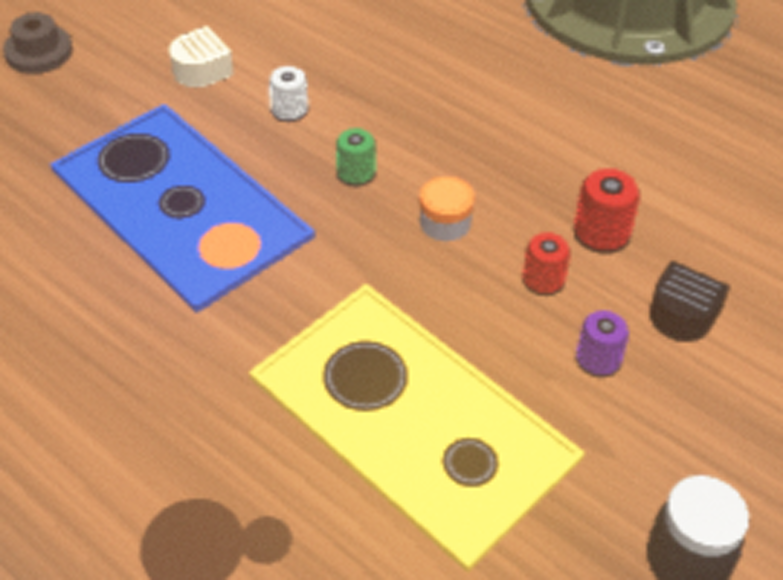

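View pics/c2.png

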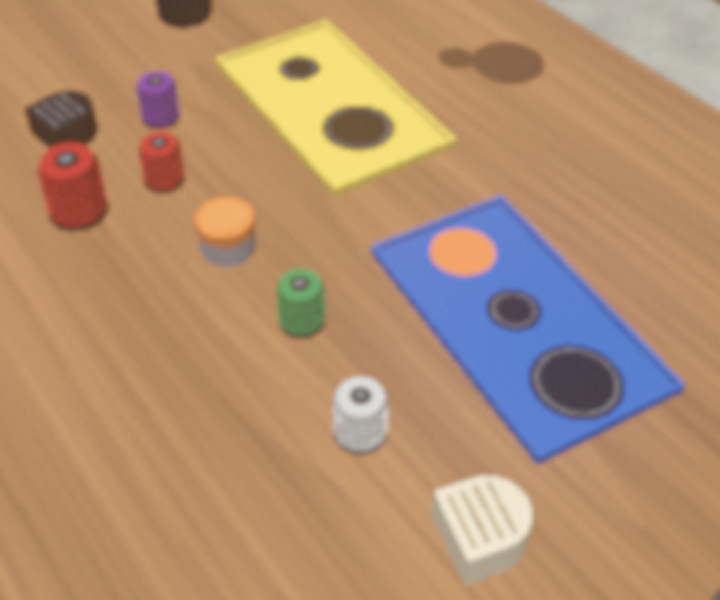

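The small red spool in crop c1 at (547,263), which is scene (318,211), is clearly smaller than the red one at (606,210) and isn't purple, so it's the target. Next I'll triangulate it together with the marks.

```bash
python3 - <<'E'
from h import *
a=dict(np.load('pics/scene0.npz'));b=dict(np.load('pics/side0.npz'))
pts=dict(white_top=((288,75),(360,395)),green_top=((355,140),(300,284)),red_top=((548,246),(158,144)),tin_top=((447,192),(225,214)),
 purple_top=((605,326),(156,81)),bigred=((611,186),(66,160)),
 Bl_large=((134,158),(577,382)),Bl_small=((182,202),(514,310)),Bl_or=((230,246),(463,252)),
 Y_large=((366,376),(358,128)),Y_small=((470,462),(299,68)),
 B_c1=((164,106),(541,461)),B_c2=((314,234),(372,249)),B_c3=((197,309),(500,197)),B_c4=((53,166),(684,386)),
 Y_c1=((367,286),(334,191)),Y_c2=((583,453),(217,59)),Y_c3=((469,566),(326,20)),Y_c4=((251,373),(456,138)),
 cream_c1=((170,39),(471,561)),)
for k,(p,q) in pts.items():
    f=lambda c,s,o:((c[0]+.5)/s-.5+o[0],(c[1]+.5)/s-.5+o[1])
    x,e=tri(ray(a,*f(p,2.9,(130,120))),ray(b,*f(q,3,(140,120)))); print(k,np.round(x*1000,1),np.round(np.array(e)*1000,1))
E
```

```text
white_top [ 407.9 -173.2   46.4] [0.3 0.3]
green_top [436.3 -55.   44. ] [0.2 0.2]
red_top [430.2 170.4  43.9] [0.2 0.2]
tin_top [432.2  56.2  40. ] [0.6 0.6]
purple_top [476.1 258.8  44.5] [0.3 0.3]
bigred [344.5 179.7  61.6] [0.1 0.1]
Bl_large [ 571.7 -238.9    4. ] [0.4 0.4]
Bl_small [ 583.3 -154.5    4.3] [0.2 0.2]
Bl_or [593.9 -77.1   3.8] [0.5 0.5]
Y_large [624.4 119.2   3.4] [0.4 0.4]
Y_small [634.5 238.6   4.4] [0.1 0.1]
B_c1 [ 497.4 -275.     5.4] [0.7 0.7]
B_c2 [530.9 -26.5   4.4] [0.6 0.6]
B_c3 [668.3 -44.    5. ] [0.3 0.3]
B_c4 [ 634.5 -291.6    5.7] [0.8 0.8]
Y_c1 [548.1  55.1   5.3] [0.6 0.6]
Y_c2 [570.1 303.5   6.9] [0.6 0.6]
Y_c3 [708.8 292.9   8.3] [0.3 0.3]
Y_c4 [689.   44.2   8.1] [0.8 0.8]
cream_c1 [ 412.8 -323.5   22.5] [20.1 20.1]
```

Mark spacing, tray heights and spool tops (46, 44, 44 mm) agree with the text. The heels come next, so I'll enlarge them.

```bash
python3 - <<'E'
import cv2,numpy as np
a=cv2.imread('pics/scene0.png');b=cv2.imread('pics/side0.png')
f=lambda i,x,y:cv2.resize(i[y:y+38,x:x+50],None,fx=8,fy=7.89,interpolation=cv2.INTER_CUBIC)[:300]
# crops 50x37.5 at 8x
f=lambda i,x,y:cv2.resize(i[y:y+37,x:x+49],None,fx=8,fy=8,interpolation=cv2.INTER_CUBIC)
cv2.imwrite('pics/h1.png',np.vstack([np.hstack([f(a,175,122),f(b,275,272)]),np.hstack([f(a,345,205),f(b,140,143)])]))
E
```

```text
(no output)
```

View pics/h1.png

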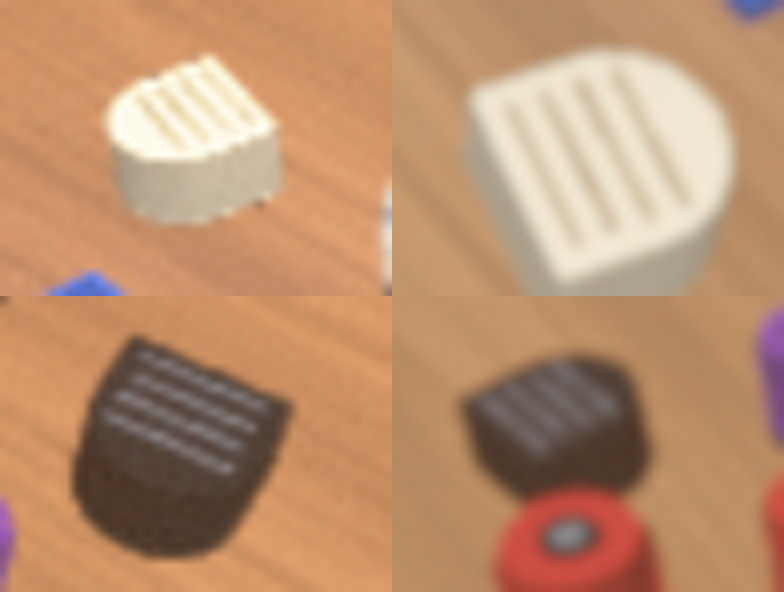

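```bash
cat > heel.py <<'E'
from h import *
def D(o,yaw,z,n=40):
    t=np.linspace(-np.pi/2,np.pi/2,n); P=np.r_[np.c_[28*np.cos(t),28*np.sin(t)],[[-30,28],[-30,-28],[0,-28]]]/1000
    c,s=np.cos(yaw),np.sin(yaw); P=P@np.array([[c,s],[-s,c]])+o; return np.c_[P,np.full(len(P),z)]
E
python3 - <<'E'
from heel import *
a=dict(np.load('pics/scene0.npz'));b=dict(np.load('pics/side0.npz'))
f=lambda x,y,o:((x+.5)/8-.5+o[0],(y+.5)/8-.5+o[1])
A=[f(210,55,(175,122)),f(278,124,(175,122))];B=[f(78,95,(275,272)),f(170,282,(275,272))]
for p in A:
  for q in B:
    x,e=tri(ray(a,*p),ray(b,*q)); print('cream',np.round(x*1000,1),np.round(e[0]*1000,1))
C=[f(133,42,(345,205)),f(292,109,(345,205))];E=[f(68,108,(140,143)),f(153,165,(140,143))]
for p in C:
  print('atz',atz(a,*p,.034)*1000)
  for q in E:
    x,e=tri(ray(a,*p),ray(b,*q)); print('black',np.round(x*1000,1),np.round(e[0]*1000,1))
def fit(cs,da,db,ca,cb,name):
    (p,q)=cs; m=(p+q)/2; n=(q-p)/np.linalg.norm(q-p)
    ims=[]
    for s in (1,-1):
        x=s*np.array([-n[1],n[0]]); o=m[:2]+x[:2]*.030; yaw=np.arctan2(x[1],x[0]); print(name,o*1000,np.degrees(yaw),'width',np.linalg.norm(q-p)*1000)
        row=[]
        for d,(cx,cy),im in ((da,ca,a['frame']),(db,cb,b['frame'])):
            v=cv2.resize(im[cy:cy+37,cx:cx+49,::-1],None,fx=8,fy=8,interpolation=cv2.INTER_CUBIC)
            for z in (0,.034):
                u=(proj(d,D(o,yaw,z))-[cx,cy]+.5)*8-.5
                cv2.polylines(v,[u.astype(int)],True,(0,255,0) if z else (255,0,255),1)
            row.append(v)
        ims.append(np.hstack(row))
    cv2.imwrite(f'pics/fit_{name}.png',np.vstack(ims))
cc=[atz(b,*B[0],.034)[:2],atz(b,*B[1],.034)[:2]]; fit(cc,a,b,(175,122),(275,272),'cream')
bc=[atz(a,*C[0],.034)[:2],atz(a,*C[1],.034)[:2]]; fit(bc,a,b,(345,205),(140,143),'black')
for nm,(u,v) in dict(hub=(141,127),jar=(374,297)).items(): print(nm,atz(a,u,v,.04 if nm=='hub' else .075)*1000)
E
```

```text
cream [ 404.7 -279.7   58.1] 12.3
cream [ 391.4 -314.2   33. ] 0.4
cream [ 406.1 -260.9   33.4] 0.0
cream [ 392.3 -296.     7. ] 12.8
atz [365.42688887 261.25088539  34.        ]
black [359.3 271.6  47.1] 16.0
black [366.1 260.5  33.2] 1.3
atz [357.60129685 314.55122357  34.        ]
black [356.  313.3  30.9] 1.1
black [363.4 301.7  17.2] 19.2
cream [ 427.08552606 -295.91025252] -15.89152557125588 width 55.26668773575917
cream [ 369.37861689 -279.48123445] 164.10847442874413 width 55.26668773575917
black [331.83230213 283.54315371] -171.64746998378465 width 53.87175456585258
black [391.19588359 292.25895525] 8.35253001621536 width 53.87175456585258
hub [ 518.32701871 -460.48225642   40.        ]
jar [596.47052256 415.57480842  75.        ]
```

View pics/fit_cream.png

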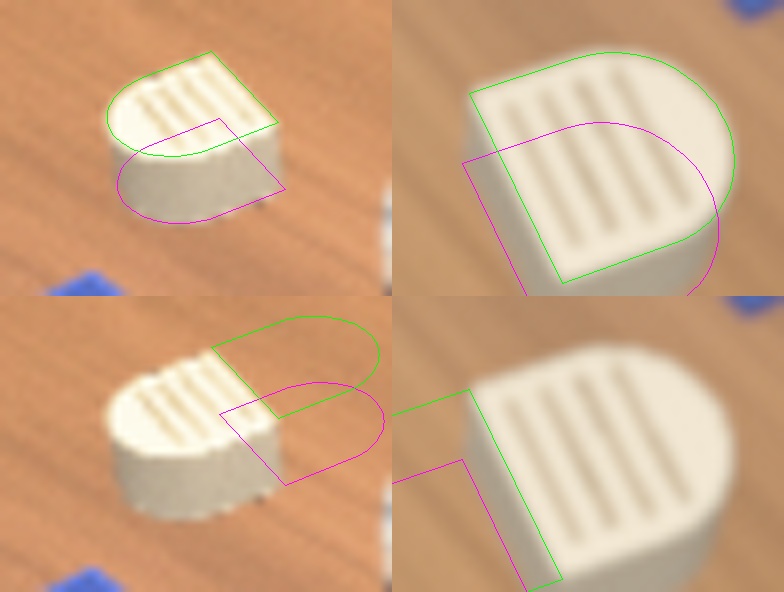

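View pics/fit_black.png

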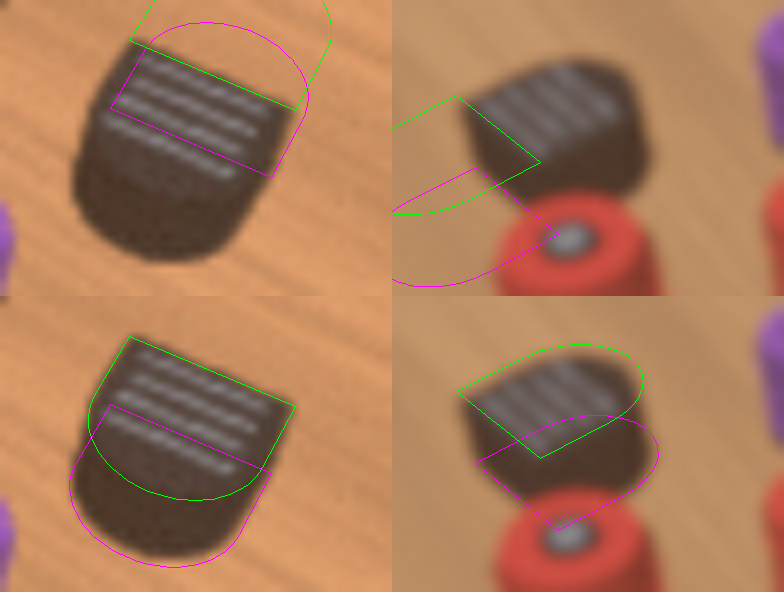

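```bash
cat > plan.py <<'E'
from h import *
from scipy.spatial.transform import Rotation as R
def down(yaw): # tool z down, x at yaw
    c,s=np.cos(np.radians(yaw)),np.sin(np.radians(yaw)); return R.from_matrix(np.array([[c,s,0],[s,-c,0],[0,0,-1]]))
def plan(targets,start=None):
    if start is None:
        s=manip.read_state(); p=np.array(s['tool_pos']);q=s['ee_rot'];r=R.from_quat([*q[1:],q[0]])
    else: p=np.array(start[:3])/1000; r=down(start[3])
    x=r.as_matrix()[:,0]; print('start',np.round(p*1000,1),'yaw',round(np.degrees(np.arctan2(x[1],x[0])),1))
    for call in targets:          # call = list of (x,y,z mm,yaw deg); each relative to the call's start
        for t in call:
            g=np.array(t[:3])/1000; rr=down(t[3]); d=r.inv().apply(g-p)*100; w=(r.inv()*rr).as_rotvec()
            print(' ',t,'travel',np.round(d,2),'dr',np.round(w,3))
        print(' --'); p,r=g,rr
E
python3 - <<'E'
from plan import *
plan([[(378,289.5,160,99)]])
E
```

```text
start [185.8 517.4 189.6] yaw 70.2
  (378, 289.5, 160, 99) travel [-14.95  25.79   2.97] dr [-0.     0.001 -0.502]
 --
```

```bash
python3 -m handwheel '[{"travel":[-14.95,25.8,2.97],"dr":[0,0,-0.502],"claw":1},{"travel":[-14.95,25.8,2.97],"dr":[0,0,-0.502],"claw":1},{"travel":[-14.95,25.8,2.97],"dr":[0,0,-0.502],"claw":1},{"travel":[-14.95,25.8,2.97],"dr":[0,0,-0.502],"claw":1},{"travel":[-14.95,25.8,2.97],"dr":[0,0,-0.502],"claw":1},{"travel":[-14.95,25.8,2.97],"dr":[0,0,-0.502],"claw":0.8},{"travel":[-14.95,25.8,2.97],"dr":[0,0,-0.502],"claw":0.8}]' 25
python3 - <<'E'
from heel import *
d=snap('wrist','w1'); v=d['frame'][:,:,::-1].copy()
for z in (0,.034):
    cv2.polylines(v,[proj(d,D(np.array([.388,.291]),np.radians(9),z)).astype(int)],True,(0,255,0) if z else (255,0,255),1)
cv2.imwrite('pics/w1o.png',v)
E
```

```text
t: 1.02
tool_pos: [0.378, 0.2899, 0.1603]
ee_rot: [-0.0, 0.65, 0.76, -0.0]
contact_force: [0.4, 0.1, -0.5]
grip_width: 0.0849
```

View pics/w1o.png

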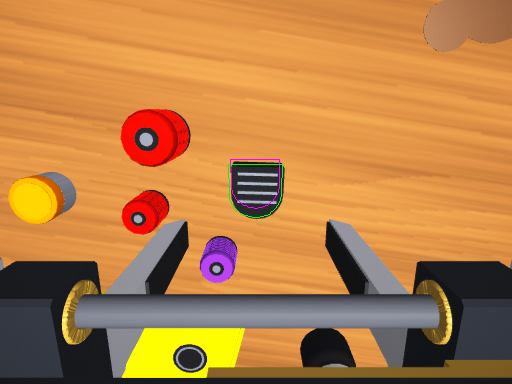

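The overlay at wrist (256,188) fits the black heel to about 1 px, so I'll descend and grip.

```bash
python3 -m handwheel '[{"travel":[0,0,6],"dr":[0,0,0],"claw":0.8},{"travel":[0,0,12],"dr":[0,0,0],"claw":0.8},{"travel":[0,0,13.7],"dr":[0,0,0],"claw":0.8},{"travel":[0,0,13.7],"dr":[0,0,0],"claw":0.8},{"travel":[0,0,13.7],"dr":[0,0,0],"claw":-1},{"travel":[0,0,13.7],"dr":[0,0,0],"claw":-1},{"travel":[0,0,13.7],"dr":[0,0,0],"claw":-1},{"travel":[0,0,13.7],"dr":[0,0,0],"claw":-1}]' 25
python3 -m handwheel '[{"travel":[0,0,0],"dr":[0,0,0],"claw":-1},{"travel":[0,0,-6],"dr":[0,0,0],"claw":-1},{"travel":[0,0,-10],"dr":[0,0,0],"claw":-1},{"travel":[0,0,-10],"dr":[0,0,0],"claw":-1}]' 25
python3 - <<'E'
from plan import *
s=manip.read_state()
# grasp point is (-10,0) in heel; jaw yaw=heel yaw+90 ; place jaw yaw 20 -> heel yaw -70
O=np.array([571.7,-238.9]); h=np.radians(-70); g=O-10*np.array([np.cos(h),np.sin(h)]); print(g)
p=np.array(s['tool_pos'])*1000
plan([[(*g.round(1),123,20)],[(*g.round(1),31,20)]])
E
```

```text
t: 2.08
tool_pos: [0.3783, 0.2898, 0.0237]
ee_rot: [0.0, 0.649, 0.76, 0.0]
contact_force: [-0.5, -0.6, 0.2]
grip_width: 0.0482
t: 2.58
tool_pos: [0.3793, 0.2905, 0.126]
ee_rot: [0.001, 0.649, 0.76, 0.003]
contact_force: [0.2, -0.5, -0.3]
grip_width: 0.008
[ 568.27979857 -229.50307379]
start [379.3 290.5 126. ] yaw 99.0
  (np.float64(568.3), np.float64(-229.5), 123, 20) travel [-54.31  10.52   0.24] dr [ 0.003 -0.005  1.379]
 --
  (np.float64(568.3), np.float64(-229.5), 31, 20) travel [0.  0.  9.2] dr [0. 0. 0.]
 --
```

The opening went to 8 mm, so the grip missed. Checking.

```bash
python3 - <<'E'
from heel import *
d=snap('wrist','w2'); b=snap('scene','s2')
cv2.imwrite('pics/s2c.png',cv2.resize(b['frame'][130:270,280:480,::-1],None,fx=4,fy=4,interpolation=cv2.INTER_CUBIC))
E
```

```text
(no output)
```

View pics/w2.png

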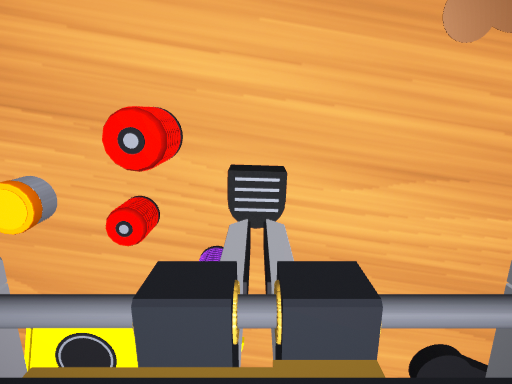

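View pics/s2c.png

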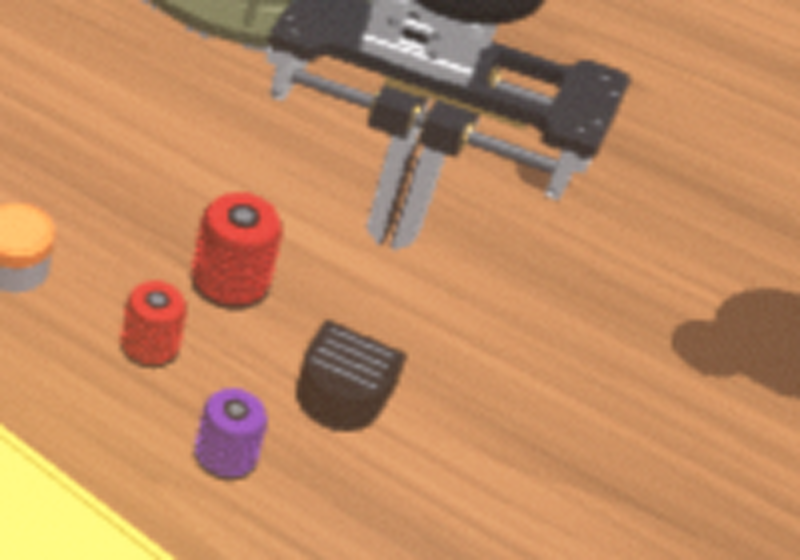

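```bash
python3 - <<'E'
from heel import *
for n,cr in (('w2',(200,140,1,3)),('s2',(330,190,1,8))):
    d=dict(np.load(f'pics/{n}.npz')); v=cv2.resize(d['frame'][:,:,::-1],None,fx=4,fy=4,interpolation=cv2.INTER_CUBIC)
    for z in (0,.034):
        cv2.polylines(v,[(proj(d,D(np.array([.388,.291]),np.radians(9),z))*4+1.5).astype(int)],True,(0,255,0) if z else (255,0,255),1)
    tip=proj(d,[[.379,.2905,.126],[.379,.2905,.107],[.379,.2905,0.0]]); print(n,tip)
    for t in tip: cv2.circle(v,tuple((t*4).astype(int)),5,(255,255,0),-1)
    x,y=(160,130) if n=='w2' else (320,130)
    cv2.imwrite(f'pics/{n}o.png',v[y*4:y*4+560,x*4:x*4+ 720])
E
```

```text
w2 [[255.35364342 224.8753255 ]
 [255.4137305  215.51548917]
 [255.62660121 182.35636434]]
s2 [[376.2943311  193.50448872]
 [374.61005099 198.9157482 ]
 [365.93911985 226.77373806]]
```

View pics/w2o.png

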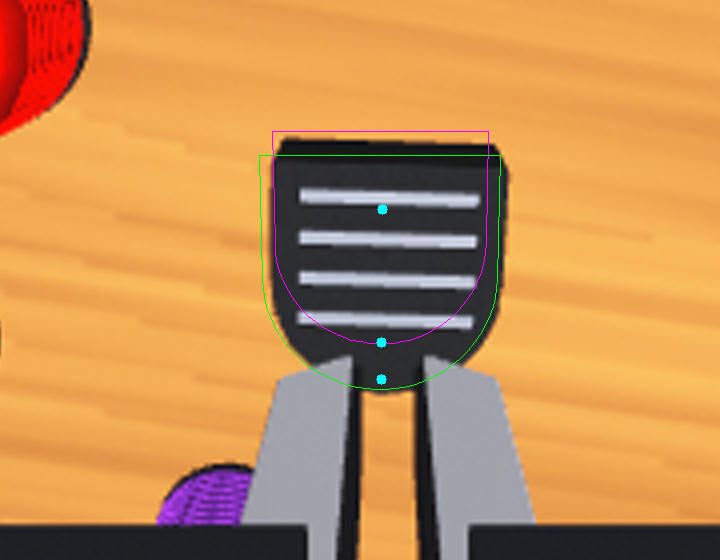

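View pics/s2o.png

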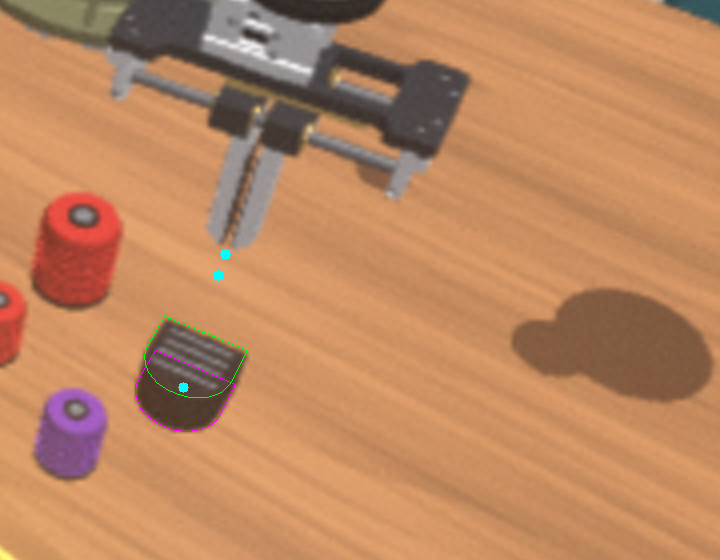

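The heel has hardly moved. But the fingertips in the scene view, at (377,191), sit higher than the state implies. I'll triangulate the real tips.

```bash
python3 - <<'E'
from h import *
d=snap('side','sd2'); p=proj(d,[[.379,.2905,.126],[.379,.2905,.107]]); print(p)
a=dict(np.load('pics/s2.npz'))
f=lambda i,c:cv2.resize(i['frame'][c[1]:c[1]+50,c[0]:c[0]+48,::-1],None,fx=8,fy=8,interpolation=cv2.INTER_CUBIC)
c=(int(p[0,0])-24,int(p[0,1])-25); print(c)
cv2.imwrite('pics/tips.png',np.hstack([f(a,(352,155)),f(d,c)]))
E
```

```text
[[151.4290913  129.7203656 ]
 [152.83545406 135.43628771]]
(127, 104)
```

View pics/tips.png

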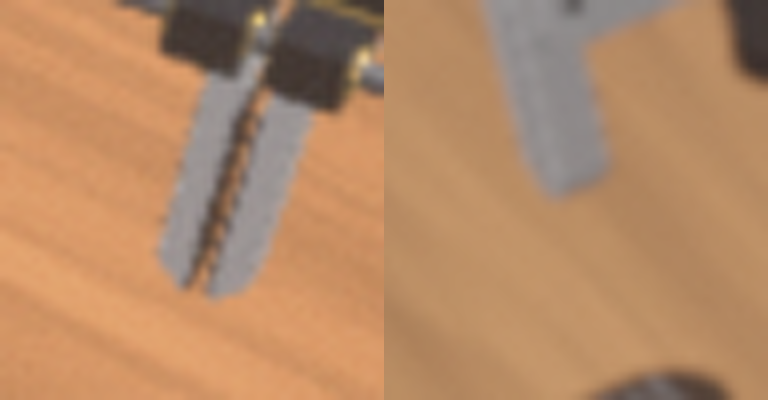

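```bash
python3 - <<'E'
from h import *
a=dict(np.load('pics/s2.npz'));d=dict(np.load('pics/sd2.npz'))
f=lambda x,y,c:((x+.5)/8-.5+c[0],(y+.5)/8-.5+c[1])
# nearer corner of -y finger : scene left tip / right tip with side tip
for sx in ((178,280),(198,288),(235,293)):
  for dx in ((175,195),(196,185),(215,175)):
    x,e=tri(ray(a,*f(*sx,(352,155))),ray(d,*f(*dx,(127,104)))); print(sx,dx,np.round(x*1000,1),np.round(e[0]*1000,1))
print(manip.read_state()['tool_pos'])
E
```

```text
(178, 280) (175, 195) [374.1 284.  134.7] 4.7
(178, 280) (196, 185) [380.  284.  137.6] 2.3
(178, 280) (215, 175) [385.6 284.2 140.5] 0.2
(198, 288) (175, 195) [373.9 289.  133.1] 2.8
(198, 288) (196, 185) [379.9 289.  136.1] 0.4
(198, 288) (215, 175) [385.5 289.1 139.1] 1.8
(235, 293) (175, 195) [372.6 296.5 132. ] 1.4
(235, 293) (196, 185) [378.6 296.5 135. ] 3.9
(235, 293) (215, 175) [384.3 296.5 138. ] 6.0
[0.37774646 0.28939493 0.12230452]
```

Tips are at z of about 136 mm while the TCP reads 122–126 mm, so they are about 30 mm higher than the text says. I'll open at the lowered pose above the heel and re-measure.

```bash
python3 -m handwheel '[{"travel":[0,0,0],"dr":[0,0,0],"claw":0.8},{"travel":[0,0,2],"dr":[0,0,0],"claw":0.8},{"travel":[0,0,2],"dr":[0,0,0],"claw":0.8},{"travel":[0,0,2],"dr":[0,0,0],"claw":0.8},{"travel":[0,0,2],"dr":[0,0,0],"claw":0.8},{"travel":[0,0,2],"dr":[0,0,0],"claw":0.8},{"travel":[0,0,2],"dr":[0,0,0],"claw":0.8},{"travel":[0,0,2],"dr":[0,0,0],"claw":0.8}]' 25
python3 - <<'E'
from h import *
a=snap('scene','s3');d=snap('side','sd3'); s=manip.read_state(); print(s['tool_pos'],s['grip_width'])
p=np.array(s['tool_pos'])
for n,i in (('s',a),('d',d)):
    print(n,proj(i,[p,p-[0,0,.019]]))
f=lambda i,c:cv2.resize(i['frame'][c[1]:c[1]+90,c[0]:c[0]+64,::-1],None,fx=6,fy=6,interpolation=cv2.INTER_CUBIC)
cv2.imwrite('pics/tips3.png',np.hstack([f(a,(340,140)),f(d,(120,80))]))
E
```

```text
t: 3.72
tool_pos: [0.3782, 0.2897, 0.1034]
ee_rot: [0.0, 0.649, 0.76, 0.0]
contact_force: [-0.2, 0.4, 0.9]
grip_width: 0.0772
[0.37819126 0.28971389 0.10337204] 0.08359543065476382
s [[374.16764359 199.594973  ]
 [372.54142731 204.82986915]]
d [[152.94996631 136.73673721]
 [154.31545035 142.27553611]]
```

View pics/tips3.png

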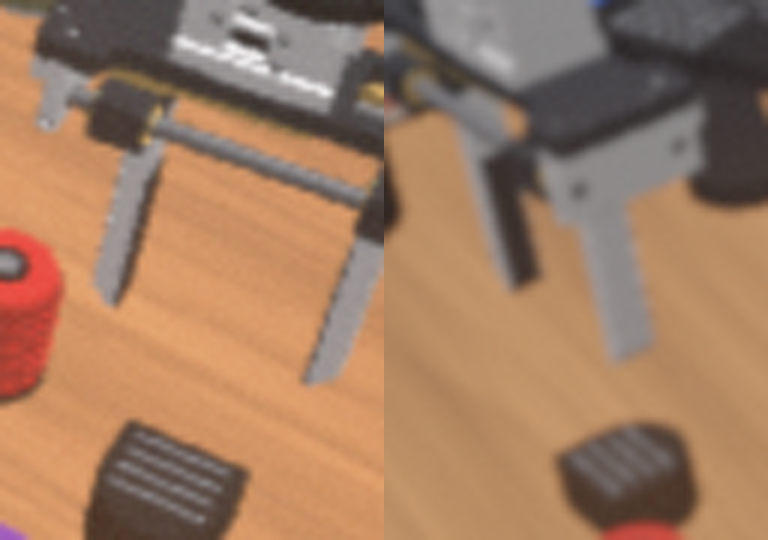

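```bash
python3 - <<'E'
from h import *
a=dict(np.load('pics/s3.npz'));d=dict(np.load('pics/sd3.npz'))
f=lambda x,y,c:((x+.5)/6-.5+c[0],(y+.5)/6-.5+c[1])
for sx,dx in (((112,302),(246,355)),((108,300),(246,355)),((320,382),(140,287)),((325,383),(135,288))):
    x,e=tri(ray(a,*f(*sx,(340,140))),ray(d,*f(*dx,(120,80)))); print(sx,dx,np.round(x*1000,1),np.round(e[0]*1000,1))
E
```

```text
(112, 302) (246, 355) [385.8 248.2 116.1] 0.9
(108, 300) (246, 355) [385.7 246.8 116.7] 1.5
(320, 382) (140, 287) [369.9 333.  114.5] 0.7
(325, 383) (135, 288) [368.1 334.7 113.7] 0.8
```

Tips measure 12 mm above the reported TCP z in both states, and xy agrees. So the state's z is about 31 mm too low against the cameras, and I'll use tip_z = reading + 12 mm. Next I'll refit the heel in a fresh wrist view.

```bash
python3 - <<'E'
from heel import *
d=snap('wrist','w3'); v=cv2.resize(d['frame'][:,:,::-1],None,fx=5,fy=5,interpolation=cv2.INTER_CUBIC)
for z in (0,.034):
    cv2.polylines(v,[(proj(d,D(np.array([.391,.2935]),np.radians(7.5),z))*5+2).astype(int)],True,(0,255,0) if z else (255,0,255),1)
u=proj(d,[.391,.2935,.034])[0]; x,y=(u*5).astype(int); print(u)
cv2.imwrite('pics/w3o.png',v[max(0,y-250):y+250,x-300:x+300])
E
```

```text
[257.55224538 211.87709673]
```

View pics/w3o.png

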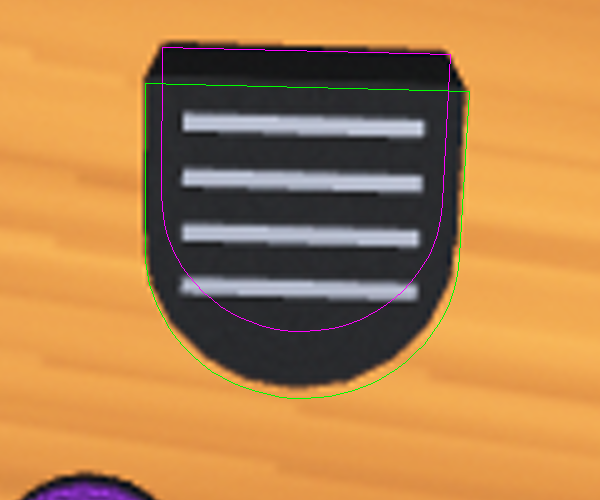

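```bash
python3 - <<'E'
from plan import *
plan([[(380.1,291.7,70,97.5),(380.1,291.7,20,97.5),(380.1,291.7,-5,97.5)]])
E
```

```text
start [378.2 289.7 103.4] yaw 99.0
  (380.1, 291.7, 70, 97.5) travel [0.17 0.22 3.34] dr [0.    0.    0.026]
  (380.1, 291.7, 20, 97.5) travel [0.17 0.22 8.34] dr [0.    0.    0.026]
  (380.1, 291.7, -5, 97.5) travel [ 0.17  0.22 10.84] dr [0.    0.    0.026]
 --
```

```bash
python3 -m handwheel '[{"travel":[0.17,0.22,4],"dr":[0,0,0.026],"claw":0.8},{"travel":[0.17,0.22,8],"dr":[0,0,0.026],"claw":0.8},{"travel":[0.17,0.22,9.8],"dr":[0,0,0.026],"claw":0.8},{"travel":[0.17,0.22,10.8],"dr":[0,0,0.026],"claw":0.8},{"travel":[0.17,0.22,10.8],"dr":[0,0,0.026],"claw":0.8}]' 25
python3 -m handwheel '[{"travel":[0,0,0],"dr":[0,0,0],"claw":-1},{"travel":[0,0,0],"dr":[0,0,0],"claw":-1},{"travel":[0,0,0],"dr":[0,0,0],"claw":-1},{"travel":[0,0,0],"dr":[0,0,0],"claw":-1}]' 25
python3 -m handwheel '[{"travel":[0,0,0],"dr":[0,0,0],"claw":-1},{"travel":[0,0,-5],"dr":[0,0,0],"claw":-1},{"travel":[0,0,-10],"dr":[0,0,0],"claw":-1},{"travel":[0,0,-10],"dr":[0,0,0],"claw":-1}]' 25
```

```text
t: 4.5
tool_pos: [0.38, 0.2917, -0.0048]
ee_rot: [-0.0, 0.659, 0.752, -0.0]
contact_force: [-0.1, -0.1, 0.1]
grip_width: 0.0846
t: 5.0
tool_pos: [0.3803, 0.2918, -0.0043]
ee_rot: [0.0, 0.659, 0.752, 0.0]
contact_force: [-1.5, -1.0, 4.5]
grip_width: 0.0558
t: 5.5
tool_pos: [0.3814, 0.2927, 0.0983]
ee_rot: [0.001, 0.659, 0.752, 0.003]
contact_force: [-0.5, 0.1, -2.2]
grip_width: 0.0555
```

The grip holds at 55.6 mm, which matches. Now to the blue tray.

```bash
python3 - <<'E'
from plan import *
plan([[(568.3,-229.5,95,20)],[(568.3,-229.5,2,20)]],start=(380.1,291.7,95,97.5))
E
```

```text
start [380.1 291.7  95. ] yaw 97.5
  (568.3, -229.5, 95, 20) travel [-54.13  11.86   0.  ] dr [0.    0.    1.353]
 --
  (568.3, -229.5, 2, 20) travel [0.  0.  9.3] dr [0. 0. 0.]
 --
```

```bash
python3 -m handwheel '[{"travel":[-5,1.1,0],"dr":[0,0,0.1],"claw":-1},{"travel":[-11,2.4,0],"dr":[0,0,0.25],"claw":-1},{"travel":[-17,3.7,0],"dr":[0,0,0.4],"claw":-1},{"travel":[-23,5,0],"dr":[0,0,0.55],"claw":-1},{"travel":[-29,6.3,0],"dr":[0,0,0.7],"claw":-1},{"travel":[-32,7,0],"dr":[0,0,0.8],"claw":-1},{"travel":[-32,7,0],"dr":[0,0,0.8],"claw":-1}]' 25
python3 - <<'E'
from plan import *
print(manip.read_state()['grip_width'])
plan([[(568.3,-229.5,95,20)],[(568.3,-229.5,2,20)]])
E
```

```text
t: 6.38
tool_pos: [0.491, -0.0179, 0.0938]
ee_rot: [-0.001, 0.901, 0.434, -0.001]
contact_force: [-0.9, 0.5, -0.4]
grip_width: 0.0559
0.05588631442680313
start [491.  -17.9  93.8] yaw 51.5
  (568.3, -229.5, 95, 20) travel [-11.75  19.22  -0.14] dr [-0.001  0.002  0.55 ]
 --
  (568.3, -229.5, 2, 20) travel [0.  0.  9.3] dr [0. 0. 0.]
 --
```

```bash
python3 -m handwheel '[{"travel":[-3,5,0],"dr":[0,0,0.15],"claw":-1},{"travel":[-6,10,0],"dr":[0,0,0.3],"claw":-1},{"travel":[-9,15,0],"dr":[0,0,0.45],"claw":-1},{"travel":[-11.75,19.2,-0.1],"dr":[0,0,0.55],"claw":-1},{"travel":[-11.75,19.2,-0.1],"dr":[0,0,0.55],"claw":-1},{"travel":[-11.75,19.2,-0.1],"dr":[0,0,0.55],"claw":-1}]' 25
python3 - <<'E'
from plan import *
plan([[(568.3,-229.5,2,20)]])
from heel import *
O=np.array([.5717,-.2389])
d=snap('wrist','w4'); s=manip.read_state(); z=s['tool_pos'][2]+.005
v=d['frame'][:,:,::-1].copy()
for zz in (z,z+.034): cv2.polylines(v,[(proj(d,D(O,np.radians(-70),zz))).astype(int)],True,(0,255,0),1)
cv2.circle(v,tuple(proj(d,[*O,.006])[0].astype(int)),2,(0,0,255),-1)
cv2.imwrite('pics/w4o.png',v)
E
```

```text
t: 7.12
tool_pos: [0.5687, -0.2261, 0.0952]
ee_rot: [-0.001, 0.984, 0.176, -0.001]
contact_force: [0.2, -0.2, -1.0]
grip_width: 0.0557
start [ 568.7 -226.1   95.2] yaw 20.3
  (568.3, -229.5, 2, 20) travel [-0.14  0.32  9.32] dr [-0.002  0.001  0.005]
 --
```

View pics/w4o.png

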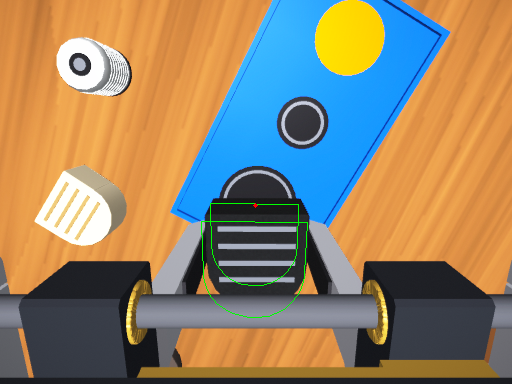

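```bash
python3 -m handwheel '[{"travel":[0,0,5],"dr":[0,0,0],"claw":-1},{"travel":[0,0,7],"dr":[0,0,0],"claw":-1},{"travel":[0,0,7],"dr":[0,0,0],"claw":-1},{"travel":[0,0,7],"dr":[0,0,0],"claw":-1}]' 25
python3 - <<'E'
from plan import *
plan([[(568.3,-229.5,2,20)]])
E
```

```text
t: 7.68
tool_pos: [0.5699, -0.2277, 0.028]
ee_rot: [0.001, 0.985, 0.175, 0.001]
contact_force: [0.4, -0.4, -1.9]
grip_width: 0.056
start [ 569.9 -227.7   28. ] yaw 20.2
  (568.3, -229.5, 2, 20) travel [-0.22  0.11  2.6 ] dr [ 0.001 -0.001  0.003]
 --
```

```bash
python3 -m handwheel '[{"travel":[-0.2,0.1,1.5],"dr":[0,0,0],"claw":-1},{"travel":[-0.2,0.1,2.5],"dr":[0,0,0],"claw":-1},{"travel":[-0.2,0.1,2.5],"dr":[0,0,0],"claw":-1},{"travel":[-0.2,0.1,2.5],"dr":[0,0,0],"claw":-1}]' 25
python3 -m handwheel '[{"travel":[0,0,0],"dr":[0,0,0],"claw":0.5},{"travel":[0,0,0],"dr":[0,0,0],"claw":0.5},{"travel":[0,0,0],"dr":[0,0,0],"claw":0.5}]' 25
python3 -m handwheel '[{"travel":[0,0,-5],"dr":[0,0,0],"claw":0.5},{"travel":[0,0,-10],"dr":[0,0,0],"claw":0.5},{"travel":[0,0,-10],"dr":[0,0,0],"claw":0.5}]' 25
python3 - <<'E'
from plan import *
s=manip.read_state()
plan([[(407.9,-173.2,100,-20)],[(407.9,-173.2,0,-20)],[(407.9,-173.2,90,-20)],[(583.3,-154.5,90,0)],[(583.3,-154.5,7,0)]])
E
```

```text
t: 8.18
tool_pos: [0.5675, -0.2292, 0.001]
ee_rot: [-0.0, 0.985, 0.175, -0.0]
contact_force: [-0.1, -0.5, -0.4]
grip_width: 0.056
t: 8.55
tool_pos: [0.5677, -0.2293, 0.0015]
ee_rot: [0.0, 0.985, 0.175, 0.0]
contact_force: [-0.2, 0.2, 1.0]
grip_width: 0.0708
t: 8.93
tool_pos: [0.5693, -0.23, 0.1056]
ee_rot: [0.002, 0.985, 0.175, 0.003]
contact_force: [0.6, -0.3, -0.7]
grip_width: 0.0704
start [ 569.3 -230.   105.6] yaw 20.2
  (407.9, -173.2, 100, -20) travel [-13.2  -10.9    0.44] dr [ 0.003 -0.006  0.701]
 --
  (407.9, -173.2, 0, -20) travel [ 0.  0. 10.] dr [0. 0. 0.]
 --
  (407.9, -173.2, 90, -20) travel [ 0.  0. -9.] dr [0. 0. 0.]
 --
  (583.3, -154.5, 90, 0) travel [15.84 -7.76  0.  ] dr [ 0.     0.    -0.349]
 --
  (583.3, -154.5, 7, 0) travel [0.  0.  8.3] dr [0. 0. 0.]
 --
```

Black heel released. On to the white spool.

```bash
python3 -m handwheel '[{"travel":[-4,-3.3,0],"dr":[0,0,0.18],"claw":0.5},{"travel":[-8,-6.6,0],"dr":[0,0,0.36],"claw":0.5},{"travel":[-12,-9.9,0],"dr":[0,0,0.54],"claw":0.5},{"travel":[-13.2,-10.9,0],"dr":[0,0,0.7],"claw":0.5},{"travel":[-13.2,-10.9,0],"dr":[0,0,0.7],"claw":0.5},{"travel":[-13.2,-10.9,0],"dr":[0,0,0.7],"claw":0.5}]' 25
python3 - <<'E'
from plan import *
d=snap('wrist','w5'); b=snap('side','sd5')
plan([[(407.9,-173.2,0,-20)]])
t=np.linspace(0,2*np.pi,60)
v=d['frame'][:,:,::-1].copy()
for z in (0,.046):
    cv2.polylines(v,[proj(d,np.c_[.4079+.02*np.cos(t),-.1732+.02*np.sin(t),0*t+z]).astype(int)],True,(0,255,0),1)
w=cv2.resize(b['frame'][170:300,250:400,::-1],None,fx=2.95,fy=2.95,interpolation=cv2.INTER_CUBIC)
w=cv2.resize(w,(288,384)) if 0 else w[:384]; w=w[:, :280]
cv2.imwrite('pics/w5o.png',np.hstack([v,np.pad(w,((0,384-w.shape[0]),(0,0),(0,0)))]))
E
```

```text
t: 9.68
tool_pos: [0.4067, -0.1727, 0.1011]
ee_rot: [-0.0, 0.985, -0.171, 0.0]
contact_force: [0.6, -0.3, -0.4]
grip_width: 0.0709
start [ 406.6 -172.6  101. ] yaw -19.8
  (407.9, -173.2, 0, -20) travel [1.40e-01 1.00e-02 1.01e+01] dr [-0.     0.     0.004]
 --
```

View pics/w5o.png

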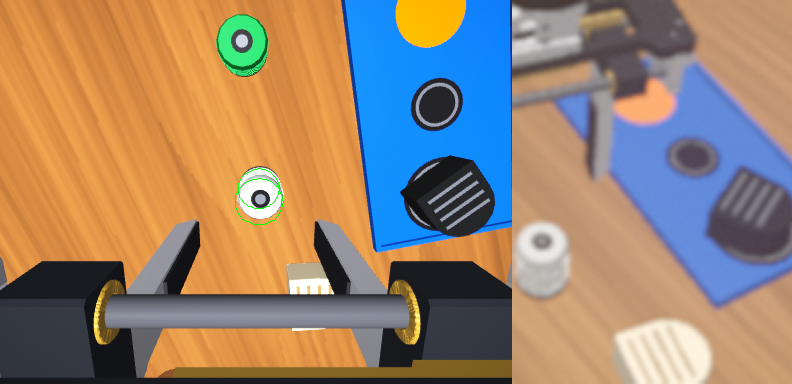

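```bash
python3 -m handwheel '[{"travel":[0.1,0,5],"dr":[0,0,0],"claw":0.5},{"travel":[0.1,0,9],"dr":[0,0,0],"claw":0.5},{"travel":[0.1,0,10.4],"dr":[0,0,0],"claw":0.5},{"travel":[0.1,0,10.4],"dr":[0,0,0],"claw":0},{"travel":[0.1,0,10.4],"dr":[0,0,0],"claw":-1},{"travel":[0.1,0,10.4],"dr":[0,0,0],"claw":-1},{"travel":[0.1,0,10.4],"dr":[0,0,0],"claw":-1},{"travel":[0.1,0,10.4],"dr":[0,0,0],"claw":-1}]' 20
python3 -m handwheel '[{"travel":[0,0,0],"dr":[0,0,0],"claw":-1},{"travel":[0,0,-5],"dr":[0,0,0],"claw":-1},{"travel":[0,0,-9],"dr":[0,0,0],"claw":-1},{"travel":[0,0,-9],"dr":[0,0,0],"claw":-1},{"travel":[0,0,-9],"dr":[0,0,0],"claw":-1}]' 20
python3 - <<'E'
from plan import *
plan([[(583.3,-154.5,87,0)],[(583.3,-154.5,4,0)]])
E
```

```text
t: 10.78
tool_pos: [0.4076, -0.173, -0.0017]
ee_rot: [0.0, 0.985, -0.173, 0.001]
contact_force: [-0.7, 0.6, 8.2]
grip_width: 0.0396
t: 11.4
tool_pos: [0.4067, -0.1726, 0.0868]
ee_rot: [-0.0, 0.985, -0.173, -0.0]
contact_force: [0.1, 0.7, -0.0]
grip_width: 0.0396
start [ 406.7 -172.6   86.8] yaw -19.9
  (583.3, -154.5, 87, 0) travel [15.98 -7.72 -0.02] dr [-0.     0.    -0.348]
 --
  (583.3, -154.5, 4, 0) travel [0.  0.  8.3] dr [0. 0. 0.]
 --
```

```bash
python3 -m handwheel '[{"travel":[5,-2.4,0],"dr":[0,0,-0.1],"claw":-1},{"travel":[10.5,-5,0],"dr":[0,0,-0.25],"claw":-1},{"travel":[16,-7.7,0],"dr":[0,0,-0.348],"claw":-1},{"travel":[16,-7.7,0],"dr":[0,0,-0.348],"claw":-1},{"travel":[16,-7.7,0],"dr":[0,0,-0.348],"claw":-1},{"travel":[16,-7.7,0],"dr":[0,0,-0.348],"claw":-1},{"travel":[16,-7.7,0],"dr":[0,0,-0.348],"claw":-1}]' 20
python3 -m handwheel '[{"travel":[0,0,4],"dr":[0,0,0],"claw":-1},{"travel":[0,0,6],"dr":[0,0,0],"claw":-1},{"travel":[0,0,6],"dr":[0,0,0],"claw":-1},{"travel":[0,0,6],"dr":[0,0,0],"claw":-1}]' 20
python3 - <<'E'
from plan import *
plan([[(583.3,-154.5,5,0)]])
E
```

```text
t: 12.28
tool_pos: [0.5832, -0.1553, 0.0878]
ee_rot: [0.0, 1.0, -0.0, 0.0]
contact_force: [-0.0, 0.7, -0.1]
grip_width: 0.0396
t: 12.78
tool_pos: [0.5843, -0.1552, 0.0286]
ee_rot: [0.0, 1.0, -0.0, 0.001]
contact_force: [0.4, -0.3, 0.1]
grip_width: 0.0393
start [ 584.3 -155.2   28.6] yaw -0.0
  (583.3, -154.5, 5, 0) travel [-0.11 -0.07  2.36] dr [ 0.001 -0.002 -0.   ]
 --
```

```bash
python3 -m handwheel '[{"travel":[-0.1,-0.05,1.3],"dr":[0,0,0],"claw":-1},{"travel":[-0.1,-0.05,2.3],"dr":[0,0,0],"claw":-1},{"travel":[-0.1,-0.05,2.3],"dr":[0,0,0],"claw":-1},{"travel":[-0.1,-0.05,2.3],"dr":[0,0,0],"claw":-1}]' 20
python3 -m handwheel '[{"travel":[0,0,0],"dr":[0,0,0],"claw":0.3},{"travel":[0,0,0],"dr":[0,0,0],"claw":0.3},{"travel":[0,0,0],"dr":[0,0,0],"claw":0.3},{"travel":[0,0,0],"dr":[0,0,0],"claw":0.3}]' 20
python3 -m handwheel '[{"travel":[0,0,-5],"dr":[0,0,0],"claw":0.6},{"travel":[0,0,-10],"dr":[0,0,0],"claw":0.8},{"travel":[0,0,-10],"dr":[0,0,0],"claw":0.8},{"travel":[0,0,-10],"dr":[0,0,0],"claw":0.8}]' 20
python3 - <<'E'
from plan import *
from heel import *
# cream grasp: heel yaw -15.9, point -10
h=np.radians(-15.9); g=np.array([427.1,-295.9])-10*np.array([np.cos(h),np.sin(h)]); print(g)
plan([[(*g.round(1),102,-105.9)],[(*g.round(1),102,74.1)]])
a=snap('scene','s6')
O1=np.array([.5717,-.2389]);v=cv2.resize(a['frame'][:,:,::-1],None,fx=6,fy=6,interpolation=cv2.INTER_CUBIC)
for z in (.006,.040): cv2.polylines(v,[(proj(a,D(O1,np.radians(-70),z))*6+2.5).astype(int)],True,(0,255,0),1)
t=np.linspace(0,6.3,60)
for z in (.006,.052): cv2.polylines(v,[(proj(a,np.c_[.5833+.02*np.cos(t),-.1545+.02*np.sin(t),0*t+z])*6+2.5).astype(int)],True,(0,255,0),1)
cv2.imwrite('pics/s6o.png',v[130*6:230*6,140*6:250*6])
E
```

```text
t: 13.28
tool_pos: [0.5826, -0.1544, 0.0041]
ee_rot: [-0.0, 1.0, -0.0, -0.0]
contact_force: [0.1, 0.3, 0.1]
grip_width: 0.0399
t: 13.78
tool_pos: [0.5827, -0.1544, 0.0044]
ee_rot: [0.0, 1.0, 0.0, 0.0]
contact_force: [0.2, -0.0, -0.6]
grip_width: 0.0609
t: 14.28
tool_pos: [0.5824, -0.1543, 0.1037]
ee_rot: [-0.0, 1.0, -0.0, -0.0]
contact_force: [0.2, -0.4, 0.3]
grip_width: 0.0845
[ 417.4825869  -293.16040781]
start [ 582.4 -154.3  103.7] yaw -0.0
  (np.float64(417.5), np.float64(-293.2), 102, -105.9) travel [-16.49  13.89   0.18] dr [1.000e-03 1.000e-03 1.848e+00]
 --
  (np.float64(417.5), np.float64(-293.2), 102, 74.1) travel [0. 0. 0.] dr [-0.    -0.    -3.142]
 --
```

View pics/s6o.png

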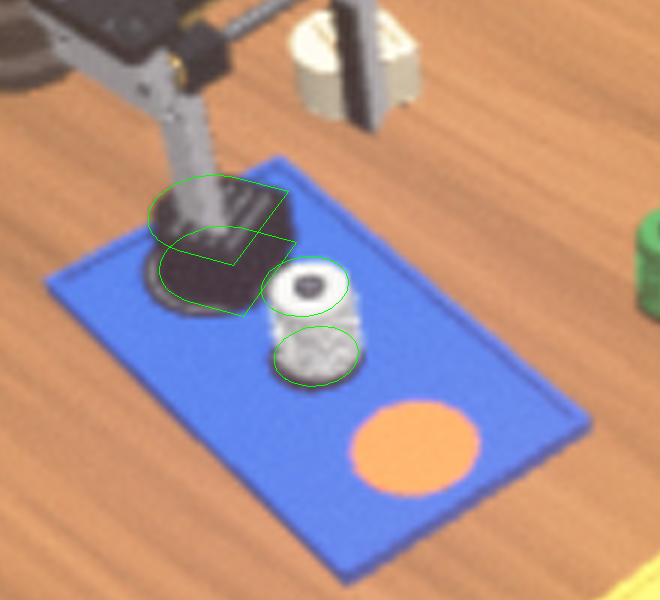

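White spool sits on its mark. I'll check the black heel in the w5 wrist view.

```bash
python3 - <<'E'
from heel import *
O1=np.array([.5717,-.2389])
for n,(x,y) in (('w5',(385,140)),('sd5',(300,215))):
    d=dict(np.load(f'pics/{n}.npz'));v=cv2.resize(d['frame'][:,:,::-1],None,fx=5,fy=5,interpolation=cv2.INTER_CUBIC)
    for z in (.006,.040): cv2.polylines(v,[(proj(d,D(O1,np.radians(-70),z))*5+2).astype(int)],True,(0,255,0) if z>.01 else (255,0,255),1)
    t=np.linspace(0,6.3,80); cv2.polylines(v,[(proj(d,np.c_[O1[0]+.037*np.cos(t),O1[1]+.037*np.sin(t),0*t+.006])*5+2).astype(int)],True,(0,0,255),1)
    cv2.imwrite(f'pics/{n}h.png',v[y*5:y*5+110*5,x*5:x*5+120*5])
E
```

```text
(no output)
```

View pics/w5h.png

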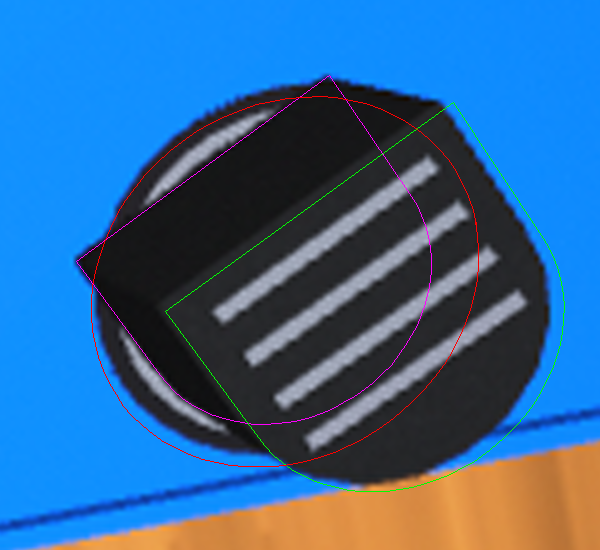

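View pics/sd5h.png

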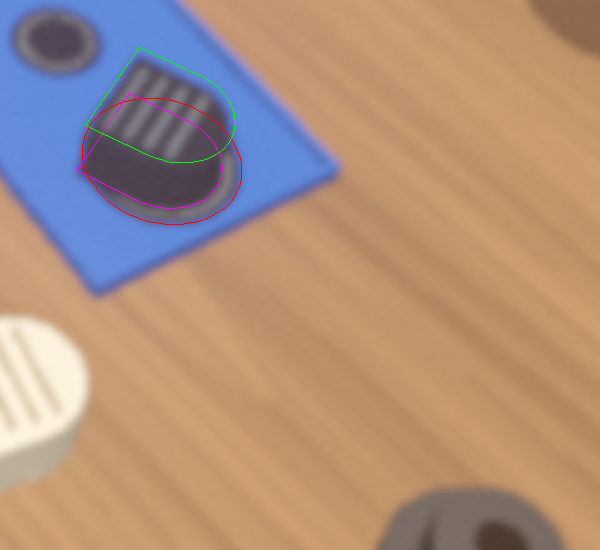

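Heel base and mark agree within about 3 mm. Now the cream heel.

```bash
python3 -m handwheel '[{"travel":[-4,3.4,0],"dr":[0,0,-0.18],"claw":0.8},{"travel":[-8,6.8,0],"dr":[0,0,-0.36],"claw":0.8},{"travel":[-12,10.2,0],"dr":[0,0,-0.54],"claw":0.8},{"travel":[-16.5,13.9,0],"dr":[0,0,-0.72],"claw":0.8},{"travel":[-16.5,13.9,0],"dr":[0,0,-0.9],"claw":0.8},{"travel":[-16.5,13.9,0],"dr":[0,0,-1.08],"claw":0.8},{"travel":[-16.5,13.9,0],"dr":[0,0,-1.26],"claw":0.8},{"travel":[-16.5,13.9,0],"dr":[0,0,-1.293],"claw":0.8}]' 25
python3 -m handwheel '[{"travel":[0,0,0],"dr":[0,0,0],"claw":0.8}]' 25
python3 - <<'E'
from plan import *
from heel import *
plan([[(417.5,-293.2,-5,74.1)]])
d=snap('wrist','w7');O1=np.array([.4271,-.2959])
v=cv2.resize(d['frame'][:,:,::-1],None,fx=5,fy=5,interpolation=cv2.INTER_CUBIC)
for z in (0,.034): cv2.polylines(v,[(proj(d,D(O1,np.radians(-15.9),z))*5+2).astype(int)],True,(0,160,0) if z>.01 else (255,0,255),1)
x,y=(proj(d,[*O1,.034])[0]*5).astype(int)
cv2.imwrite('pics/w7o.png',v[max(0,y-250):y+250,max(0,x-300):x+300])
E
```

```text
t: 15.32
tool_pos: [0.4173, -0.2931, 0.1033]
ee_rot: [-0.001, 0.798, 0.603, -0.0]
contact_force: [-0.4, -0.2, 0.2]
grip_width: 0.0848
t: 15.45
tool_pos: [0.4175, -0.2932, 0.1037]
ee_rot: [-0.001, 0.799, 0.601, -0.0]
contact_force: [-0.5, 1.0, -1.3]
grip_width: 0.0845
start [ 417.5 -293.2  103.7] yaw 73.9
  (417.5, -293.2, -5, 74.1) travel [-0.000e+00  1.000e-02  1.087e+01] dr [-0.001 -0.    -0.003]
 --
```

View pics/w7o.png

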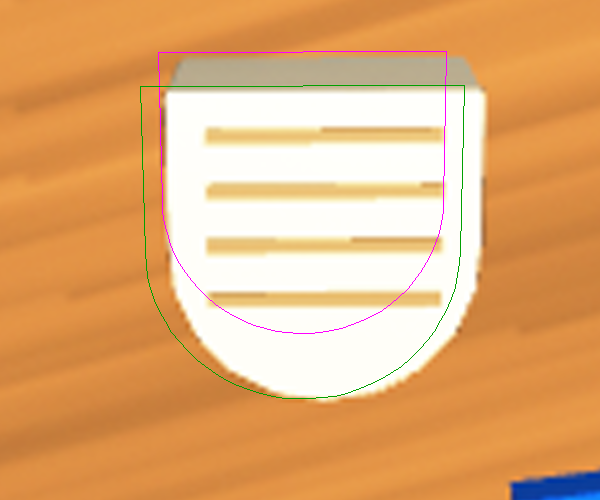

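```bash
python3 -m handwheel '[{"travel":[0.2,0,5],"dr":[0,0,0],"claw":0.8},{"travel":[0.2,0,9],"dr":[0,0,0],"claw":0.8},{"travel":[0.2,0,10.2],"dr":[0,0,0],"claw":0.8},{"travel":[0.2,0,10.8],"dr":[0,0,0],"claw":0.8},{"travel":[0.2,0,10.8],"dr":[0,0,0],"claw":0.8}]' 25
python3 -m handwheel '[{"travel":[0,0,0],"dr":[0,0,0],"claw":-1},{"travel":[0,0,0],"dr":[0,0,0],"claw":-1},{"travel":[0,0,0],"dr":[0,0,0],"claw":-1},{"travel":[0,0,0],"dr":[0,0,0],"claw":-1},{"travel":[0,0,0],"dr":[0,0,0],"claw":-1}]' 25
python3 -m handwheel '[{"travel":[0,0,-5],"dr":[0,0,0],"claw":-1},{"travel":[0,0,-10],"dr":[0,0,0],"claw":-1},{"travel":[0,0,-10],"dr":[0,0,0],"claw":-1},{"travel":[0,0,-10],"dr":[0,0,0],"claw":-1}]' 25
python3 - <<'E'
from plan import *
O=np.array([624.4,119.2]); h=np.radians(20-90); g=O-10*np.array([np.cos(h),np.sin(h)]); print(g)
m=(510,-90,95,45)
plan([[m]]); plan([[(*g.round(1),95,20)]],start=m)
E
```

```text
t: 16.12
tool_pos: [0.4187, -0.2919, -0.0028]
ee_rot: [0.001, 0.798, 0.602, 0.0]
contact_force: [-0.0, -0.8, 0.9]
grip_width: 0.0847
t: 16.75
tool_pos: [0.4184, -0.2916, -0.0034]
ee_rot: [0.0, 0.798, 0.602, 0.0]
contact_force: [-0.4, 1.6, 6.0]
grip_width: 0.0557
t: 17.25
tool_pos: [0.4179, -0.2912, 0.0955]
ee_rot: [-0.001, 0.798, 0.602, -0.0]
contact_force: [-0.0, 0.9, -1.0]
grip_width: 0.0559
[620.97979857 128.59692621]
start [ 417.9 -291.2   95.5] yaw 74.1
  (510, -90, 95, 45) travel [21.88  3.34  0.05] dr [-0.001 -0.     0.508]
 --
start [510. -90.  95.] yaw 45.0
  (np.float64(621.0), np.float64(128.6), 95, 20) travel [23.31 -7.61  0.  ] dr [0.    0.    0.436]
 --
```

```bash
python3 -m handwheel '[{"travel":[6,0.9,0],"dr":[0,0,0.13],"claw":-1},{"travel":[12,1.8,0],"dr":[0,0,0.26],"claw":-1},{"travel":[18,2.7,0],"dr":[0,0,0.39],"claw":-1},{"travel":[21.9,3.3,0],"dr":[0,0,0.508],"claw":-1},{"travel":[21.9,3.3,0],"dr":[0,0,0.508],"claw":-1}]' 25
python3 -m handwheel '[{"travel":[5.5,-1.8,0],"dr":[0,0,0.1],"claw":-1},{"travel":[11.5,-3.7,0],"dr":[0,0,0.22],"claw":-1},{"travel":[17.5,-5.7,0],"dr":[0,0,0.34],"claw":-1},{"travel":[23.3,-7.6,0],"dr":[0,0,0.436],"claw":-1},{"travel":[23.3,-7.6,0],"dr":[0,0,0.436],"claw":-1},{"travel":[23.3,-7.6,0],"dr":[0,0,0.436],"claw":-1},{"travel":[23.3,-7.6,0],"dr":[0,0,0.436],"claw":-1}]' 25
python3 - <<'E'
from plan import *
plan([[(621,128.6,30,20)]])
E
```

```text
t: 17.88
tool_pos: [0.51, -0.0877, 0.0946]
ee_rot: [-0.001, 0.924, 0.384, -0.001]
contact_force: [0.1, 0.1, -0.3]
grip_width: 0.0557
t: 18.75
tool_pos: [0.6209, 0.1269, 0.096]
ee_rot: [0.0, 0.985, 0.173, -0.0]
contact_force: [-1.1, -0.0, -1.1]
grip_width: 0.0559
start [620.9 126.9  96. ] yaw 19.9
  (621, 128.6, 30, 20) travel [ 0.08 -0.16  6.6 ] dr [-0.     0.001 -0.001]
 --
```

```bash
python3 -m handwheel '[{"travel":[0.05,-0.15,4],"dr":[0,0,0],"claw":-1},{"travel":[0.05,-0.15,7],"dr":[0,0,0],"claw":-1},{"travel":[0.05,-0.15,7],"dr":[0,0,0],"claw":-1},{"travel":[0.05,-0.15,7],"dr":[0,0,0],"claw":-1}]' 25
python3 - <<'E'
from plan import *
plan([[(621,128.6,3,20)]])
E
```

```text
t: 19.25
tool_pos: [0.6218, 0.1295, 0.0279]
ee_rot: [0.0, 0.985, 0.173, 0.001]
contact_force: [0.5, 0.4, -1.0]
grip_width: 0.0555
start [621.8 129.5  27.9] yaw 20.0
  (621, 128.6, 3, 20) travel [-0.11  0.06  2.49] dr [ 0.    -0.002 -0.001]
 --
```

```bash
python3 -m handwheel '[{"travel":[-0.1,0.05,1.4],"dr":[0,0,0],"claw":-1},{"travel":[-0.1,0.05,2.4],"dr":[0,0,0],"claw":-1},{"travel":[-0.1,0.05,2.4],"dr":[0,0,0],"claw":-1},{"travel":[-0.1,0.05,2.4],"dr":[0,0,0],"claw":-1}]' 25
python3 -m handwheel '[{"travel":[0,0,0],"dr":[0,0,0],"claw":0.5},{"travel":[0,0,0],"dr":[0,0,0],"claw":0.5},{"travel":[0,0,0],"dr":[0,0,0],"claw":0.5}]' 25
python3 -m handwheel '[{"travel":[0,0,-5],"dr":[0,0,0],"claw":0.5},{"travel":[0,0,-10],"dr":[0,0,0],"claw":0.5},{"travel":[0,0,-10],"dr":[0,0,0],"claw":0.5},{"travel":[0,0,-10],"dr":[0,0,0],"claw":0.5}]' 25
python3 - <<'E'
from plan import *
plan([[(430.2,170.4,102,-62)],[(430.2,170.4,102,28)],[(430.2,170.4,102,118)]])
E
```

```text
t: 19.75
tool_pos: [0.6203, 0.1292, 0.0021]
ee_rot: [-0.0, 0.985, 0.174, -0.0]
contact_force: [0.3, -0.4, 0.2]
grip_width: 0.0559
t: 20.12
tool_pos: [0.6204, 0.1293, 0.0024]
ee_rot: [0.0, 0.985, 0.174, 0.0]
contact_force: [-0.2, -0.9, -0.5]
grip_width: 0.0705
t: 20.62
tool_pos: [0.62, 0.1292, 0.1017]
ee_rot: [-0.0, 0.985, 0.174, -0.0]
contact_force: [-0.8, -0.3, 0.2]
grip_width: 0.0708
start [620.  129.2 101.7] yaw 20.0
  (430.2, 170.4, 102, -62) travel [-16.43 -10.36  -0.02] dr [0.000e+00 1.000e-03 1.431e+00]
 --
  (430.2, 170.4, 102, 28) travel [0. 0. 0.] dr [ 0.     0.    -1.571]
 --
  (430.2, 170.4, 102, 118) travel [0. 0. 0.] dr [ 0.     0.    -1.571]
 --
```

```bash
python3 -m handwheel '[{"travel":[-5,-3.1,0],"dr":[0,0,0],"claw":0.5},{"travel":[-10,-6.3,0],"dr":[0,0,0],"claw":0.5},{"travel":[-15,-9.4,0],"dr":[0,0,0],"claw":0.5},{"travel":[-16.4,-10.35,0],"dr":[0,0,0],"claw":0.5},{"travel":[-16.4,-10.35,0],"dr":[0,0,0],"claw":0.5},{"travel":[-16.4,-10.35,0],"dr":[0,0,0],"claw":0.5}]' 20
python3 - <<'E'
from plan import *
plan([[(430.2,170.4,-3,20)]])
d=snap('wrist','w8');t=np.linspace(0,2*np.pi,60)
v=d['frame'][:,:,::-1].copy()
for z in (0,.046):
    cv2.polylines(v,[proj(d,np.c_[.4302+.02*np.cos(t),.1704+.02*np.sin(t),0*t+z]).astype(int)],True,(0,255,0),1)
cv2.imwrite('pics/w8o.png',v)
E
```

```text
t: 21.38
tool_pos: [0.4319, 0.1702, 0.1021]
ee_rot: [0.0, 0.985, 0.173, -0.0]
contact_force: [-1.3, -0.5, -0.3]
grip_width: 0.0704
start [431.9 170.2 102.1] yaw 20.0
  (430.2, 170.4, -3, 20) travel [-0.15 -0.07 10.51] dr [ 0.     0.    -0.001]
 --
```

View pics/w8o.png

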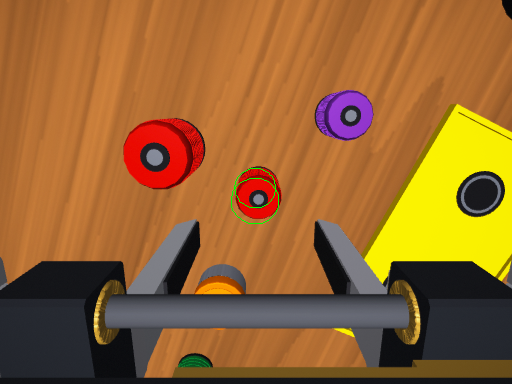

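The small red spool at wrist (257,197) is centred between the jaws, clear of the large red (157,157) and purple (350,115) ones. Gripping.

```bash
python3 -m handwheel '[{"travel":[0,-0.05,5],"dr":[0,0,0],"claw":0.5},{"travel":[0,-0.05,9],"dr":[0,0,0],"claw":0.5},{"travel":[0,-0.05,10.5],"dr":[0,0,0],"claw":0.5},{"travel":[0,-0.05,10.5],"dr":[0,0,0],"claw":0},{"travel":[0,-0.05,10.5],"dr":[0,0,0],"claw":-1},{"travel":[0,-0.05,10.5],"dr":[0,0,0],"claw":-1},{"travel":[0,-0.05,10.5],"dr":[0,0,0],"claw":-1},{"travel":[0,-0.05,10.5],"dr":[0,0,0],"claw":-1}]' 20
python3 -m handwheel '[{"travel":[0,0,0],"dr":[0,0,0],"claw":-1},{"travel":[0,0,-5],"dr":[0,0,0],"claw":-1},{"travel":[0,0,-9],"dr":[0,0,0],"claw":-1},{"travel":[0,0,-9],"dr":[0,0,0],"claw":-1},{"travel":[0,0,-9],"dr":[0,0,0],"claw":-1}]' 20
python3 - <<'E'
from plan import *
plan([[(634.5,238.6,87,20)]])
E
```

```text
t: 22.42
tool_pos: [0.4314, 0.1711, -0.0017]
ee_rot: [-0.0, 0.985, 0.174, 0.001]
contact_force: [0.1, -0.9, 8.7]
grip_width: 0.0399
t: 23.05
tool_pos: [0.4303, 0.1708, 0.0868]
ee_rot: [0.0, 0.985, 0.174, -0.0]
contact_force: [-0.8, 0.0, -1.3]
grip_width: 0.0399
start [430.3 170.8  86.8] yaw 20.0
  (634.5, 238.6, 87, 20) travel [21.51  0.61 -0.03] dr [-0.     0.001 -0.   ]
 --
```

```bash
python3 -m handwheel '[{"travel":[5.5,0.2,0],"dr":[0,0,0],"claw":-1},{"travel":[11,0.3,0],"dr":[0,0,0],"claw":-1},{"travel":[16.5,0.5,0],"dr":[0,0,0],"claw":-1},{"travel":[21.5,0.6,0],"dr":[0,0,0],"claw":-1},{"travel":[21.5,0.6,0],"dr":[0,0,0],"claw":-1},{"travel":[21.5,0.6,0],"dr":[0,0,0],"claw":-1},{"travel":[21.5,0.6,0],"dr":[0,0,0],"claw":-1}]' 20
python3 -m handwheel '[{"travel":[0,0,4],"dr":[0,0,0],"claw":-1},{"travel":[0,0,6],"dr":[0,0,0],"claw":-1},{"travel":[0,0,6],"dr":[0,0,0],"claw":-1},{"travel":[0,0,6],"dr":[0,0,0],"claw":-1},{"travel":[0,0,6],"dr":[0,0,0],"claw":-1}]' 20
python3 - <<'E'
from plan import *
plan([[(634.5,238.6,5,20)]])
E
```

```text
t: 23.92
tool_pos: [0.6339, 0.2386, 0.0873]
ee_rot: [0.0, 0.985, 0.174, -0.0]
contact_force: [-0.7, 0.6, -0.2]
grip_width: 0.0397
t: 24.55
tool_pos: [0.6353, 0.239, 0.0288]
ee_rot: [-0.0, 0.985, 0.174, 0.001]
contact_force: [0.3, -0.5, -0.7]
grip_width: 0.04
start [635.3 239.   28.8] yaw 20.0
  (634.5, 238.6, 5, 20) travel [-0.1   0.01  2.38] dr [ 0.    -0.002 -0.   ]
 --
```

```bash
python3 -m handwheel '[{"travel":[-0.1,0,1.3],"dr":[0,0,0],"claw":-1},{"travel":[-0.1,0,2.35],"dr":[0,0,0],"claw":-1},{"travel":[-0.1,0,2.35],"dr":[0,0,0],"claw":-1},{"travel":[-0.1,0,2.35],"dr":[0,0,0],"claw":-1}]' 20
python3 -m handwheel '[{"travel":[0,0,0],"dr":[0,0,0],"claw":0.3},{"travel":[0,0,0],"dr":[0,0,0],"claw":0.3},{"travel":[0,0,0],"dr":[0,0,0],"claw":0.3},{"travel":[0,0,0],"dr":[0,0,0],"claw":0.3}]' 20
python3 -m handwheel '[{"travel":[0,0,-5],"dr":[0,0,0],"claw":0.6},{"travel":[0,0,-10],"dr":[0,0,0],"claw":0.7},{"travel":[0,0,-10],"dr":[0,0,0],"claw":0.7},{"travel":[0,0,-10],"dr":[0,0,0],"claw":0.7}]' 20
python3 - <<'E'
from plan import *
plan([[(432.2,56.2,100,0)]])
E
```

```text
t: 25.05
tool_pos: [0.6336, 0.2384, 0.0032]
ee_rot: [0.0, 0.985, 0.174, -0.0]
contact_force: [0.8, 0.2, -0.7]
grip_width: 0.0395
t: 25.55
tool_pos: [0.6338, 0.2385, 0.0039]
ee_rot: [-0.0, 0.985, 0.174, 0.0]
contact_force: [0.4, 0.5, 0.5]
grip_width: 0.0606
t: 26.05
tool_pos: [0.6335, 0.2383, 0.1031]
ee_rot: [0.0, 0.985, 0.174, -0.0]
contact_force: [-0.2, 0.3, -0.8]
grip_width: 0.0799
start [633.5 238.3 103.1] yaw 20.0
  (432.2, 56.2, 100, 0) travel [-25.14  10.23   0.33] dr [0.    0.001 0.349]
 --
```

```bash
python3 -m handwheel '[{"travel":[-5,2,0],"dr":[0,0,0.07],"claw":0.7},{"travel":[-10,4,0],"dr":[0,0,0.14],"claw":0.7},{"travel":[-15,6.1,0],"dr":[0,0,0.21],"claw":0.7},{"travel":[-20,8.1,0],"dr":[0,0,0.28],"claw":0.7},{"travel":[-25.1,10.2,0],"dr":[0,0,0.349],"claw":0.7},{"travel":[-25.1,10.2,0],"dr":[0,0,0.349],"claw":0.7},{"travel":[-25.1,10.2,0],"dr":[0,0,0.349],"claw":0.7}]' 25
python3 - <<'E'
from plan import *
plan([[(432.2,56.2,-3,0)]])
d=snap('wrist','w9');t=np.linspace(0,2*np.pi,60)
v=d['frame'][:,:,::-1].copy()
for z in (0,.038):
    cv2.polylines(v,[proj(d,np.c_[.4322+.026*np.cos(t),.0562+.026*np.sin(t),0*t+z]).astype(int)],True,(0,255,0),1)
cv2.imwrite('pics/w9o.png',v)
E
```

```text
t: 26.92
tool_pos: [0.433, 0.0569, 0.1034]
ee_rot: [-0.0, 1.0, 0.0, -0.0]
contact_force: [-0.3, 0.7, 0.0]
grip_width: 0.0799
start [433.   56.9 103.4] yaw 0.0
  (432.2, 56.2, -3, 0) travel [-0.07  0.07 10.64] dr [-0.     0.001  0.   ]
 --
```

View pics/w9o.png

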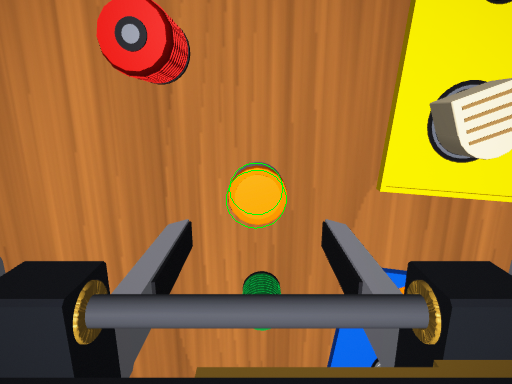

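The tin at wrist (257,195) is centred. The green spool at (262,300) lies off the jaw line. Gripping.

```bash
python3 -m handwheel '[{"travel":[0,0.05,5],"dr":[0,0,0],"claw":0.7},{"travel":[0,0.05,9],"dr":[0,0,0],"claw":0.7},{"travel":[0,0.05,10.6],"dr":[0,0,0],"claw":0.7},{"travel":[0,0.05,10.6],"dr":[0,0,0],"claw":0.4},{"travel":[0,0.05,10.6],"dr":[0,0,0],"claw":-1},{"travel":[0,0.05,10.6],"dr":[0,0,0],"claw":-1},{"travel":[0,0.05,10.6],"dr":[0,0,0],"claw":-1},{"travel":[0,0.05,10.6],"dr":[0,0,0],"claw":-1}]' 25
python3 -m handwheel '[{"travel":[0,0,0],"dr":[0,0,0],"claw":-1},{"travel":[0,0,-5],"dr":[0,0,0],"claw":-1},{"travel":[0,0,-9],"dr":[0,0,0],"claw":-1},{"travel":[0,0,-9],"dr":[0,0,0],"claw":-1},{"travel":[0,0,-9],"dr":[0,0,0],"claw":-1}]' 25
python3 - <<'E'
from plan import *
plan([[(593.9,-77.1,87,0)]])
E
```

```text
t: 27.98
tool_pos: [0.4334, 0.0564, -0.0015]
ee_rot: [-0.0, 1.0, 0.0, 0.001]
contact_force: [-0.2, 1.7, 6.8]
grip_width: 0.0513
t: 28.6
tool_pos: [0.4323, 0.0562, 0.087]
ee_rot: [0.0, 1.0, -0.0, -0.0]
contact_force: [-0.1, 0.6, -1.5]
grip_width: 0.051
start [432.3  56.2  87. ] yaw -0.0
  (593.9, -77.1, 87, 0) travel [ 1.616e+01  1.333e+01 -1.000e-02] dr [ 0.     0.001 -0.   ]
 --
```

```bash
python3 -m handwheel '[{"travel":[4,3.3,0],"dr":[0,0,0],"claw":-1},{"travel":[8,6.6,0],"dr":[0,0,0],"claw":-1},{"travel":[12,9.9,0],"dr":[0,0,0],"claw":-1},{"travel":[16.2,13.3,0],"dr":[0,0,0],"claw":-1},{"travel":[16.2,13.3,0],"dr":[0,0,0],"claw":-1},{"travel":[16.2,13.3,0],"dr":[0,0,0],"claw":-1},{"travel":[16.2,13.3,0],"dr":[0,0,0],"claw":-1}]' 25
python3 -m handwheel '[{"travel":[0,0,4],"dr":[0,0,0],"claw":-1},{"travel":[0,0,6],"dr":[0,0,0],"claw":-1},{"travel":[0,0,6],"dr":[0,0,0],"claw":-1},{"travel":[0,0,6],"dr":[0,0,0],"claw":-1},{"travel":[0,0,6],"dr":[0,0,0],"claw":-1}]' 25
python3 - <<'E'
from plan import *
plan([[(593.9,-77.1,5,0)]])
E
```

```text
t: 29.48
tool_pos: [0.5941, -0.0759, 0.0875]
ee_rot: [-0.0, 1.0, 0.0, -0.0]
contact_force: [0.1, -0.5, -0.4]
grip_width: 0.0516
t: 30.1
tool_pos: [0.5954, -0.0767, 0.0291]
ee_rot: [0.0, 1.0, 0.0, 0.001]
contact_force: [0.5, 0.1, -1.1]
grip_width: 0.0512
start [595.4 -76.7  29.1] yaw 0.0
  (593.9, -77.1, 5, 0) travel [-0.15  0.04  2.41] dr [ 0.    -0.002  0.   ]
 --
```

```bash
python3 -m handwheel '[{"travel":[-0.1,0.05,1.3],"dr":[0,0,0],"claw":-1},{"travel":[-0.1,0.05,2.4],"dr":[0,0,0],"claw":-1},{"travel":[-0.1,0.05,2.4],"dr":[0,0,0],"claw":-1},{"travel":[-0.1,0.05,2.4],"dr":[0,0,0],"claw":-1}]' 25
python3 -m handwheel '[{"travel":[0,0,0],"dr":[0,0,0],"claw":0.5},{"travel":[0,0,0],"dr":[0,0,0],"claw":0.5},{"travel":[0,0,0],"dr":[0,0,0],"claw":0.5},{"travel":[0,0,0],"dr":[0,0,0],"claw":0.5}]' 25
python3 -m handwheel '[{"travel":[0,0,-5],"dr":[0,0,0],"claw":0.5},{"travel":[0,0,-11],"dr":[0,0,0],"claw":0.5},{"travel":[0,0,-17],"dr":[0,0,0],"claw":0.5},{"travel":[-6,0,-18],"dr":[0,0,0],"claw":0.5},{"travel":[-12,0,-18],"dr":[0,0,0],"claw":0.5},{"travel":[-18,0,-18],"dr":[0,0,0],"claw":0.5},{"travel":[-20,0,-18],"dr":[0,0,0],"claw":0.5},{"travel":[-20,0,-18],"dr":[0,0,0],"claw":0.5}]' 25
python3 - <<'E'
from heel import *
a=snap('scene','s10');b=snap('side','sd10')
for i,n,(x,y),w,h in ((a,'e1',(140,130),200,190),(b,'e2',(190,120),185,160)):
    k=4; v=cv2.resize(i['frame'][:,:,::-1],None,fx=k,fy=k,interpolation=cv2.INTER_CUBIC)
    cv2.imwrite(f'pics/{n}.png',v[y*k:y*k+min(h*k,600+0*h),x*k:x*k+w*k] if 0 else cv2.resize(v[y*k:(y+h)*k,x*k:(x+w)*k],(w*3,h*3)))
E
```

```text
t: 30.6
tool_pos: [0.5937, -0.0772, 0.0033]
ee_rot: [-0.0, 1.0, -0.0, -0.0]
contact_force: [0.1, 1.1, -0.9]
grip_width: 0.0516
t: 31.1
tool_pos: [0.5939, -0.0772, 0.0039]
ee_rot: [0.0, 1.0, 0.0, 0.0]
contact_force: [-0.2, -0.3, 0.6]
grip_width: 0.0702
t: 32.1
tool_pos: [0.3935, -0.0773, 0.1845]
ee_rot: [0.0, 1.0, -0.0, 0.001]
contact_force: [0.3, 0.4, -0.5]
grip_width: 0.0709
```

View pics/e1.png

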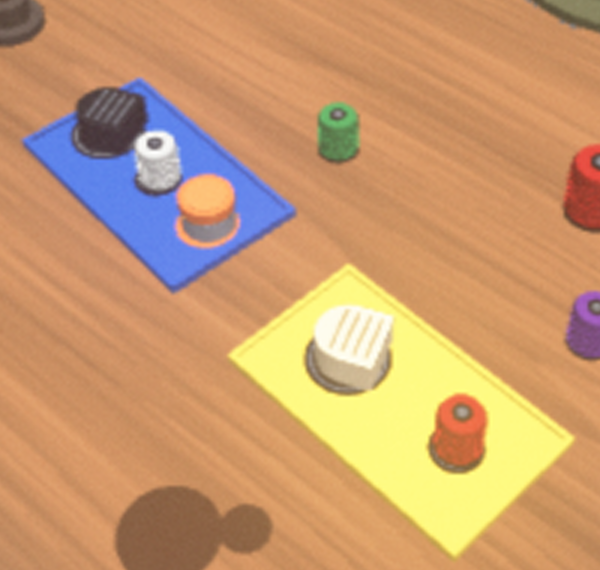

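View pics/e2.png

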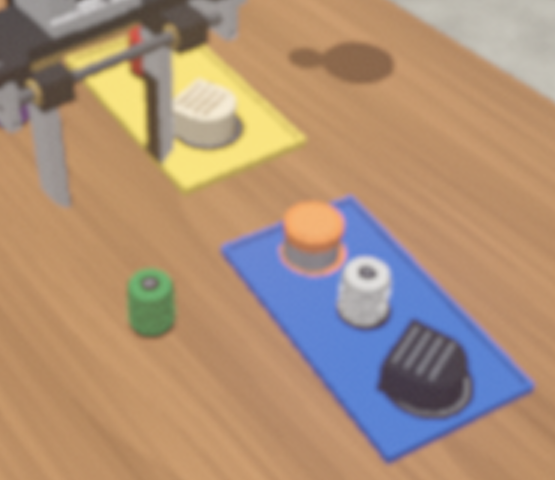

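All five items stand on their marks, and the rest of the stock is in place. I'll check the heels closely, since their offset along the flat sides is the least certain.

```bash
python3 - <<'E'
from heel import *
from scipy.optimize import minimize
a=dict(np.load('pics/s10.npz'));b=dict(np.load('pics/sd10.npz'))
B=np.array([.5717,-.2389]);Y=np.array([.6244,.1192])
t=np.linspace(0,6.3,80); tiles=[]
for O,d in ((B,a),(B,b),(Y,a),(Y,b)):
    k=8; v=cv2.resize(d['frame'][:,:,::-1],None,fx=k,fy=k,interpolation=cv2.INTER_CUBIC)
    for z in (.006,.040): cv2.polylines(v,[((proj(d,D(O,np.radians(-70),z))+.5)*k-.5).astype(int)],True,(0,200,0) if z>.01 else (255,0,255),1)
    cv2.polylines(v,[((proj(d,np.c_[O[0]+.037*np.cos(t),O[1]+.037*np.sin(t),0*t+.006])+.5)*k-.5).astype(int)],True,(0,0,255),1)
    x,y=(proj(d,[*O,.02])[0]*k).astype(int); tiles.append(v[y-145:y+145,x-195:x+195])
cv2.imwrite('pics/e3.png',np.vstack([np.hstack(tiles[:2]),np.hstack(tiles[2:])]))
E
```

```text
(no output)
```

View pics/e3.png

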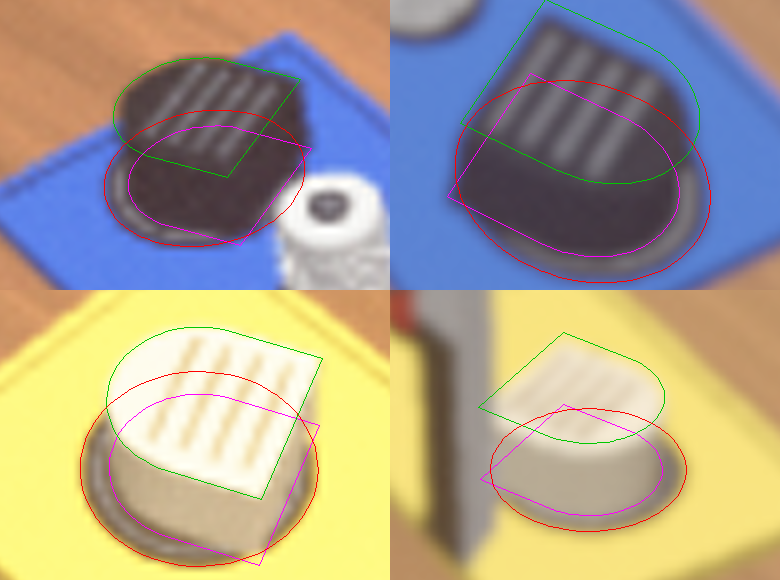

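All fit within about 3 mm, upright, and the gripper is clear. Quick check that the leave-alone items haven't moved, then I'll hand in.

```bash
python3 - <<'E'
from h import *
p=np.load('pics/scene0.npz')['frame'];q=np.load('pics/s10.npz')['frame']
g=lambda i:cv2.cvtColor(i,cv2.COLOR_RGB2GRAY).astype(np.float32)
for n,(x,y,w,h) in dict(green=(242,160,22,28),hub=(128,120,30,26),jar=(350,282,42,46)).items():
    print(n,np.round(cv2.phaseCorrelate(g(p)[y:y+h,x:x+w],g(q)[y:y+h,x:x+w])[0],2))
s=manip.read_state();print(s['t'],np.round(s['contact_force'],1),np.abs(s['qd']).max())
print(manip.finish_job())
E
```

```text
green [-0.04 -0.02]
hub [-0.17  0.62]
jar [ 0.5  -0.01]
32.2 [-0.1 -0.5  0.4] 0.021458831921422176
the job is handed in; nothing more can be done
None
```

Both kits are made up and handed in at t = 32 s of the 128 s allowed. The blue tray holds the black heel, white spool and eyelet tin. The yellow tray holds the cream heel and the small red spool.

**Last checks:** In the final scene and side views every item is upright on its mark. The heel outlines lie within about 3 mm of centre. The spools and tin I judged only by eye in those views. In the scene view the green spool, hub and jar shifted by 0.0, 0.6 and 0.5 px from the start, which I take as image noise. The gripper was up and clear, and the forces were near zero.

**What failed or disagreed:**
- **First grasp missed:** the first try at the black heel closed above it and nudged it about 3 mm. The cameras showed the fingertips 12 mm above the reported TCP height, not 19 mm below it as the text says. I corrected for that, refitted the heel, and all later grasps held at the expected widths.
- **Cream heel position:** the wrist view put it about 4 mm along the jaw direction from the two fixed cameras. The grip centred that out.
- **Heights:** the tray floor measured 3.4–4.4 mm, where the text says 6 mm.

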